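# Pack and close the last tray of king oyster mushrooms

## Task

Swing the tray sealer's head fully open and hang the single empty blue tray (not the spare stack) in its opening, then lay every king oyster mushroom on the table (not the shiitake) flat in a compartment of its own with its cap in the wide end; it is the last tray of the lot, so it may be short. Handle the mushrooms gently: grip lightly, with no more than about 30 N, and set them down rather than drop or press them. When all are in, swing the head fully shut over the tray, and leave everything else on the bench where it is.

Things in the scene. Friction and masses are not known exactly. Their poses are not given: they have to be found in the camera images.
- head (a joint): sealing head of the manual tray sealer: hinge angle, 0 = shut flat on the die, grows as its front edge swings up and back to the stop at 1.70 rad (a little past upright). Stiff balanced hinge: the head stays at whatever angle it is left, starts anywhere from shut to 0.6 rad, and takes about 5 to 10 N at the handle to move.
- head_handle (a point): middle of the handle: a round black bar 16 mm thick along the head's front edge, parallel to the hinge, 196 mm clear between its two arms, 240 mm from the hinge axis, 41 mm of free air between it and the 22 mm thick head plate. Turns with the head; shut, it is 88 mm above the table and 47 mm in front of the cabinet; fully open, about 326 mm up.
- head_hinge (a point): point on the hinge axis, middle of the sealer, 88 mm above the table; its axes are the sealer's (x from the handle side to the hinge side, y along the hinge). With the head at angle a the handle is 240 mm cos(a) along -x and 240 mm sin(a) up from here.
- die_centre (a point): centre of the rectangular opening (die) in the sealer's steel cabinet, at the cabinet's top, 72 mm above the table, 105 mm in front of the hinge. It is 145 mm (its x) by 267 mm (its y, along the hinge); the tray hangs in it by its flange, whose top is then 75 mm, and the tray's underside 28 mm, above the table. Cabinet 330 mm wide, from 88 mm in front to 130 mm behind. The shut head leaves 2 mm above the flange.
- tray_centre (a point): centre, half-way up, of the empty blue tray, 158 mm (its x) by 279 mm (its y) over the flange, 47 mm high, 60 g. Outside of its sloping walls: 133 x 255 mm at the bottom, 141 x 263 mm under the flange (3 mm thick). It may hang in the die either way round. Starts on the table, its long side pointing roughly away from the robot, open side up.
- tray_rib (a point): grasp point for the empty tray: top of its middle rib, 10 mm from the tray's centre towards tray -x and 12 mm above its underside. The rib is 22 mm wide (along tray y) here, 9 mm high, runs along tray x, and has 34 mm of clear floor on each side for a finger.
- slot1 (a point): middle of the floor of a compartment, at tray x = 0, y = -84 mm, 3 mm above the tray's underside; axes are the tray's. Compartments run 128 mm along tray x, side by side; the ribs between are 9 mm high. Stem channel 34 mm wide (x from -64 to +12 mm), then a 48 mm wide end for the cap at tray +x.
- slot2 (a point): middle of the floor of a compartment, at tray x = 0, y = -28 mm, 3 mm above the tray's underside; axes are the tray's. Compartments run 128 mm along tray x, side by side; the ribs between are 9 mm high. Stem channel 34 mm wide (x from -64 to +12 mm), then a 48 mm wide end for the cap at tray +x.
- slot3 (a point): middle of the floor of a compartment, at tray x = 0, y = 28 mm, 3 mm above the tray's underside; axes are the tray's. Compartments run 128 mm along tray x, side by side; the ribs between are 9 mm high. Stem channel 34 mm wide (x from -64 to +12 mm), then a 48 mm wide end for the cap at tray +x.
- slot4 (a point): middle of the floor of a compartment, at tray x = 0, y = 84 mm, 3 mm above the tray's underside; axes are the tray's. Compartments run 128 mm along tray x, side by side; the ribs between are 9 mm high. Stem channel 34 mm wide (x from -64 to +12 mm), then a 48 mm wide end for the cap at tray +x.
- oyster1_centre (a point): king oyster mushroom (may be absent), lying: cream stem 28 to 30 mm thick, brown cap 38 mm across, 118 mm long, 70 g. This point is 15 mm above its underside at mid-length, on the stem; x points along the stem to the cap (the last 38 mm). It bruises if the fingers press on it with more than 80 N together, is pressed down with more than 40 N, or falls more than about 30 mm.
- oyster1_cap (a point): middle of that mushroom's cap, 40 mm from its mid-length along its x axis, 19 mm above its underside.
- oyster2_centre (a point): king oyster mushroom (may be absent), lying: cream stem 28 to 30 mm thick, brown cap 38 mm across, 118 mm long, 70 g. This point is 15 mm above its underside at mid-length, on the stem; x points along the stem to the cap (the last 38 mm). It bruises if the fingers press on it with more than 80 N together, is pressed down with more than 40 N, or falls more than about 30 mm.
- oyster2_cap (a point): middle of that mushroom's cap, 40 mm from its mid-length along its x axis, 19 mm above its underside.
- oyster3_centre (a point): king oyster mushroom (may be absent), lying: cream stem 28 to 30 mm thick, brown cap 38 mm across, 118 mm long, 70 g. This point is 15 mm above its underside at mid-length, on the stem; x points along the stem to the cap (the last 38 mm). It bruises if the fingers press on it with more than 80 N together, is pressed down with more than 40 N, or falls more than about 30 mm.
- oyster3_cap (a point): middle of that mushroom's cap, 40 mm from its mid-length along its x axis, 19 mm above its underside.
- oyster4_centre (a point): king oyster mushroom (may be absent), lying: cream stem 28 to 30 mm thick, brown cap 38 mm across, 118 mm long, 70 g. This point is 15 mm above its underside at mid-length, on the stem; x points along the stem to the cap (the last 38 mm). It bruises if the fingers press on it with more than 80 N together, is pressed down with more than 40 N, or falls more than about 30 mm.
- oyster4_cap (a point): middle of that mushroom's cap, 40 mm from its mid-length along its x axis, 19 mm above its underside.
- shiitake1: loose shiitake, brown cap 62 mm across, 24 mm high; not to be packed; bystander. Origin at the centre of its underside.
- shiitake2: smaller loose shiitake, brown cap 54 mm across, 21 mm high; not to be packed; bystander. Origin at the centre of its underside.
- label_roll: paper label roll lying flat, 76 mm across, 32 mm high; bystander. Origin at the centre of its underside.
- scissors: scissors lying flat, about 170 mm long, 9 mm high; bystander. Origin at the centre of its underside.
- brush: cleaning brush lying flat along its x, 160 mm long, up to 40 mm wide; bystander. Origin at the centre of its underside.
There are look-alikes about, which are no part of the job. What is shaped like the part that bears oyster4_centre but pink or purple is not meant.

How it is judged:
By the outcome, as a careful person would: the job done as asked, in the order asked, and still so for the second after the job is handed in, with the robot touching nothing.
Of oyster1, oyster2, oyster3, oyster4 only 3 to 4 are there at a start; the rules pass over those that are not, and their reading is None.
At some moment in a run one of oyster1, oyster2, oyster3, oyster4 may be knocked a few centimetres aside while the robot is not near it.
It also fails if it takes over 210 s, if anything falls off the work surface, if the arm or the gripper's body presses on something with over 40 N, if the wrist force passes 120 N, or if a joint passes its speed limit or range.

## Robot

A 6-joint arm with a two-finger parallel gripper is mounted at the origin on the work surface. World frame = base frame: x ahead of the robot, y to its left, z up, the work surface at z = 0. Lengths are in mm, angles in rad, forces in N, time in s.
With the tool pointing down it reaches from about 350 to 775 mm from the base axis. Payload 7.3 kg.
Tool frame: the origin (TCP) lies on the centre line of the jaws, within the pads' length; the fingertips stand 17 mm ahead of it and the grasp point (between the pads) lies 2 mm behind it; z points along the fingers, y is the line along which they close (so a half turn about z gives the same grasp; the last joint's range is limited). The gripper opens to 92 mm and grips with 3 to 60 N. Pads are 19 mm wide; open, the fingers measure 130 mm over their backs; the gripper's body (75 mm by 190 mm) begins 47 mm behind the grasp point.
Start: joints at [-1.38, 0.342, 1.524, -0, 1.275, -0.146], TCP at [173.519, -495.514, 243.741] pointing down, gripper open.
Joint ranges: [-2.53, 2.53], [-0.77, 2.02], [0.04, 2.7], [-1, 4.14], [0.28, 2.66], [-3.11, 3.11]. Speed limits (rad/s): [2.57, 2.57, 3.14, 3.14, 3.14, 3.14].

## Interface

Orientations are given as [roll, pitch, yaw] about the fixed x, y, z axes, in that order (R = Rz(yaw) Ry(pitch) Rx(roll)).
In Python, from plant import bot gives the robot as it stands. The module is installed in compiled form; this text tells all that it offers.
- The arm moves only by the shell command python3 -m pendant 'ROWS'. ROWS is JSON, a list of rows, each a list of 3 entries, a list of its own where there are three numbers: the shift along the world's x, y, z as a fraction of full scale, then the turn, a rotation vector about the world's x, y, z as a fraction of full scale, then the opening, from -1 (shut) to 1 (fully open), so that 0 is half open. In form: [[[tx, ty, tz], [rx, ry, rz], claw], ...]. A call has exactly 10 rows; each row shifts and turns the commanded pose from where the row before left it; what a row does not reach is not made up. Full scale, the value 1, is 30 mm for a shift and 0.12 rad for a turn. A row lasts 1/12 s, in which the tool goes at most 41.7 mm and 7.16 degrees, less where a joint would pass 70% of its speed; a pose out of reach is approached as far as the arm can. A call with a number of a shift or a turn outside -1 to 1 is refused whole. A call with a gripper value outside its range is refused whole. The fingers move at their own pace and stop on an object; the grip force is fixed at half the most. Time passes only in rows, so rows that do not move let the fingers close, or fill a call up. It gives the time, the measured TCP pose, the force, the opening and the grip force at its end, in the units of the state.
- bot.get_obs(): the state, without advancing time (a new reading comes with each control period).
- bot.capture(name): name is "scene" or "top"; returns the picture (420x560x3 uint8, blue, green, red); there is no depth.
- bot.camera_params(name): a dict with "fovy" (degrees; the focal length in pixels is half the picture's height over the tangent of half this angle, whatever the lens; pixels are square), "cx", "cy" (the principal point, pixels), "distortion" ([k1, k2, p1, p2, k3] as OpenCV has them; the pictures are not rectified), "camera_from_world" (4x4, takes a point from world to camera coordinates). Camera axes: x right, y down, z forward; pixel columns grow to the right and rows downward; lengths in mm; the calibration is good to about 2 mm. A picture is of the moment at which its call begins. camera_params takes no time and is no camera call.
- bot.close_job(): hands the job in; it is judged then, once.
The state is a dict: "time": time; "joint_positions": joint angles; "dq": joint speeds; "tau": joint torques, N m; "tool_pos": TCP position; "tcp_rot": TCP orientation; "contact_force": force on the tool from outside, world axes, zero at the start; "moment": the same for the moment, N m; "grip_width": finger opening in mm; "finger_force": force on a finger pad.
Only numpy, scipy, OpenCV 4.12 (cv2) and the standard library are available. Lean on these libraries where they do the work, as an engineer would, in place of code of your own. Each camera call takes 0.05 s, during which the arm holds its last target. There are 200 camera calls.

## Working session

There is one attempt and no reset: what is moved stays moved. The work goes in short steps, Python scripts to look and compute and a shell command to move; the robot and the scene stay as the last step left them, time stands still between calls to the robot, and variables do not carry over. Pictures are saved under pics/ and viewed, at most 14 in all, crops included, and the job is handed in when it is done.

```bash
mkdir -p pics
cat > h.py <<'E'
import numpy as np, cv2
from plant import bot
def cam(n):
    p=bot.camera_params(n); f=210/np.tan(np.radians(p["fovy"])/2)
    K=np.array([[f,0,p["cx"]],[0,f,p["cy"]],[0,0,1.]]); return K,np.array(p["distortion"],float),np.array(p["camera_from_world"],float)
def ray(n,uv,z):
    K,d,T=cam(n); uv=np.asarray(uv,float).reshape(-1,1,2)
    q=cv2.undistortPoints(uv,K,d).reshape(-1,2); v=np.c_[q,np.ones(len(q))]@T[:3,:3]
    c=-T[:3,:3].T@T[:3,3]; return c+v*((np.asarray(z)-c[2])/v[:,2])[:,None]
def proj(n,P):
    K,d,T=cam(n); return cv2.projectPoints(np.asarray(P,float).reshape(-1,1,3),cv2.Rodrigues(T[:3,:3])[0],T[:3,3],K,d)[0].reshape(-1,2)
def shot(n,name,crop=None,s=1):
    im=bot.capture(n); o=im
    if crop: o=im[crop[1]:crop[3],crop[0]:crop[2]]
    cv2.imwrite("pics/"+name+".png",cv2.resize(o,None,fx=s,fy=s)); return im
E
python3 - <<'E'
from h import *
for n in("scene","top"):
    shot(n,n+"0",s=1.4); K,d,T=cam(n); print(n,K[0,0],(-T[:3,:3].T@T[:3,3]).round(),T[2,:3].round(2),d)
    np.save(n+"0.npy",cv2.imread("pics/%s0.png"%n))
o=bot.get_obs();print(o["tool_pos"],o["tcp_rot"],o["time"],o["grip_width"])
E
```

```text
scene 432.02807894339145 [1223. -142. 1016.] [-0.62  0.11 -0.77] [-0.01180392  0.          0.          0.          0.        ]
top 488.5231221527916 [ 259.   -6. 1343.] [ 0.18  0.   -0.98] [-0.03850665  0.          0.          0.          0.        ]
[ 173.46150943 -495.15705228  243.1138135 ] [-3.14023566e+00 -2.16325424e-04  3.36814399e-01] 0.1 91.85396193100695
```

View pics/scene0.png

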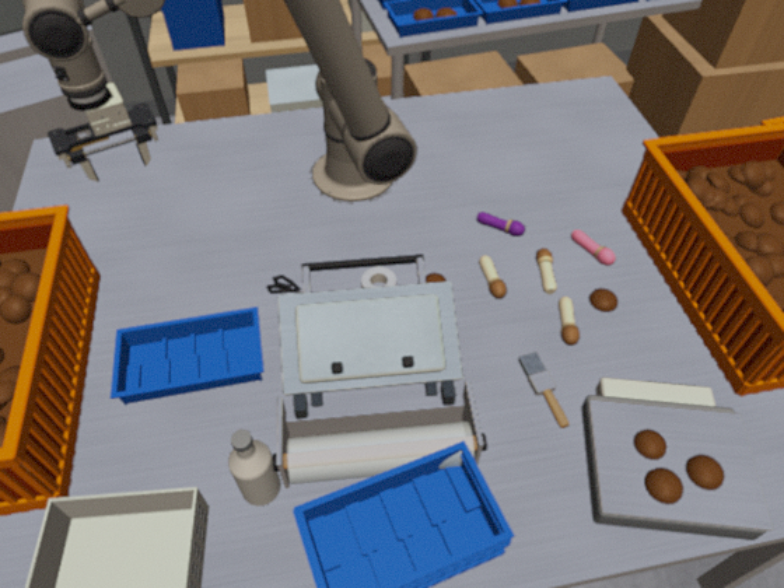

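View pics/top0.png

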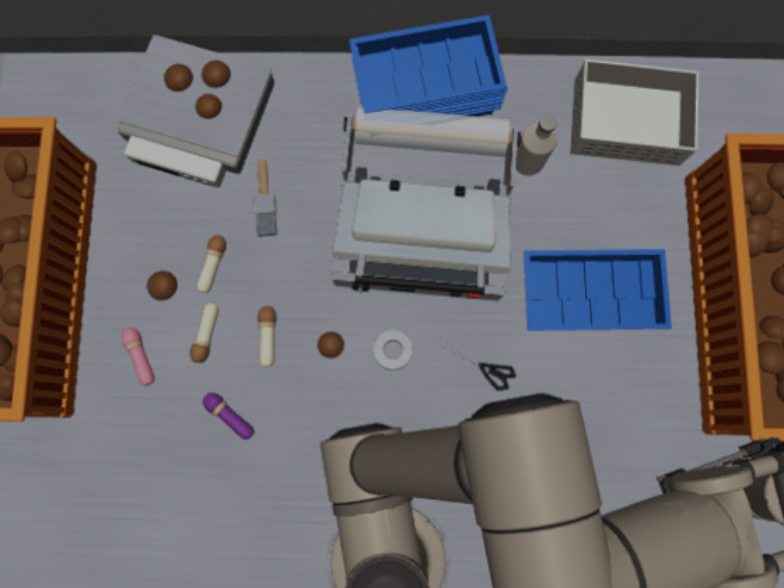

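The top view has three king oysters (cream stems near 210,265; 205,333; 267,337), the blue tray at (597,290) and the sealer at (425,230), with its head partly open. Next I measure these.

Run:
```python
from h import *
im=bot.capture("top"); cv2.imwrite("pics/t_raw.png",im)
hsv=cv2.cvtColor(im,cv2.COLOR_BGR2HSV)
b=cv2.inRange(hsv,(100,150,60),(125,255,255)); b[:, :365]=0; b[:170]=0
c=max(cv2.findContours(b,0,1)[0],key=cv2.contourArea)
P=ray("top",c.reshape(-1,2),47)[:,:2].astype(np.float32); r=cv2.minAreaRect(P); print("tray",r)
# cream stems
w=cv2.inRange(hsv,(15,40,120),(35,140,255)); w[:150]=0
br=cv2.inRange(hsv,(3,90,40),(16,255,200))
for cc in cv2.findContours(w,0,1)[0]:
    if cv2.contourArea(cc)<120: continue
    p=ray("top",cc.reshape(-1,2),15)[:,:2].astype(np.float32); rr=cv2.minAreaRect(p)
    m=np.array(cc.reshape(-1,2).mean(0)); print("stem",m.round(),np.round(rr[0]),np.round(rr[1]),round(rr[2],1))
for cc in cv2.findContours(br,0,1)[0]:
    if cv2.contourArea(cc)<60: continue
    x,y,ww,h=cv2.boundingRect(cc)
    if 90<x<260 and 150<y<290: p=ray("top",cc.reshape(-1,2),19)[:,:2].astype(np.float32); (a,rad)=cv2.minEnclosingCircle(p);print("brown",x,y,np.round(a),round(rad))
big=np.hstack([cv2.resize(im[165:245,365:490],None,fx=3.1,fy=3.1,interpolation=2),cv2.resize(im[115:217,230:375],None,fx=2.43,fy=2.43,interpolation=2)[:248]])
cv2.imwrite("pics/tc.png",big)
s=bot.capture("scene"); cv2.imwrite("pics/s_raw.png",s); cv2.imwrite("pics/sc.png",cv2.resize(s[170:365,70:360],None,fx=2.7,fy=2.7,interpolation=2))
```

```text
tray ((511.22479248046875, -401.29229736328125), (154.38543701171875, 275.90618896484375), 1.1481260061264038)
stem [535. 417.] [ -33. -672.] [96. 20.] 89.6
stem [445. 409.] [ -14. -440.] [47. 57.] 90.0
stem [241. 402.] [-2. 92.] [90. 22.] 11.1
stem [381. 401.] [   3. -270.] [106.  67.] 13.1
stem [490. 395.] [  14. -566.] [ 92. 190.] 17.0
stem [411. 399.] [   9. -349.] [121.  77.] 11.8
stem [307. 391.] [ 27. -82.] [144.  40.] 13.8
stem [268. 382.] [47. 22.] [84. 94.] 12.1
stem [532. 379.] [  55. -674.] [152.  44.] 15.4
stem [552. 357.] [ 112. -731.] [79. 20.] 12.0
stem [515. 346.] [ 142. -636.] [24. 97.] 10.3
stem [249. 333.] [170.  73.] [121.  67.] 0.9
stem [382. 334.] [ 173. -281.] [209. 163.] 10.5
brown 136 245 [385. 369.] 20
brown 227 237 [402. 114.] 24
brown 184 219 [456. 241.] 19
brown 106 194 [516. 452.] 28
brown 148 169 [597. 347.] 20
```

View pics/tc.png

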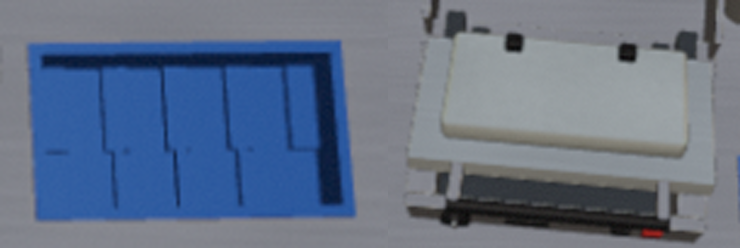

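View pics/sc.png

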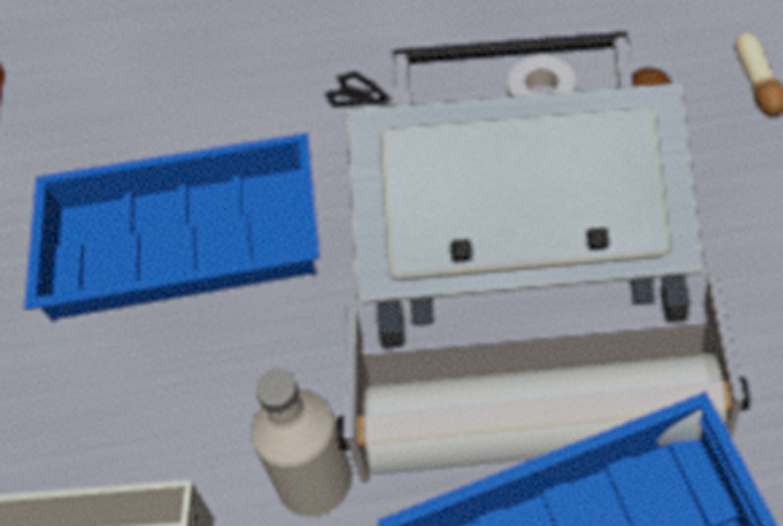

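Tray: the seam sits about 60 % of the way from its far side, so the wide ends face the robot (tray +x ≈ world −x). The head is open roughly 0.5 rad. I still need the sealer's pose and the stems.

Run:
```python
from h import *
im=cv2.imread("pics/t_raw.png"); cv2.imwrite("pics/tc2.png",cv2.resize(im[120:220,232:372],None,fx=5.6,fy=5.6,interpolation=2))
hsv=cv2.cvtColor(im,cv2.COLOR_BGR2HSV)
print(hsv[240,191],hsv[195,149],hsv[300,200])
w=((hsv[...,0]<40)&(hsv[...,0]>10)&(hsv[...,1]>25)&(hsv[...,1]<150)&(hsv[...,2]>130)).astype(np.uint8); w[:165]=0;w[275:]=0;w[:,:100]=0;w[:,220:]=0
for cc in cv2.findContours(w,0,1)[0]:
    if cv2.contourArea(cc)<120: continue
    p=ray("top",cc.reshape(-1,2),15)[:,:2].astype(np.float32); rr=cv2.minAreaRect(p)
    print("stem",cc.reshape(-1,2).mean(0).round(),np.round(rr[0]),np.round(rr[1]),round(rr[2],1))
```

```text
[ 34  25 175] [ 29  34 172] [114  18 143]
stem [190. 245.] [402. 241.] [85. 25.] 2.4
stem [147. 232.] [438. 361.] [27. 82.] 77.1
stem [148. 192.] [548. 364.] [28. 87.] 78.6
```

View pics/tc2.png

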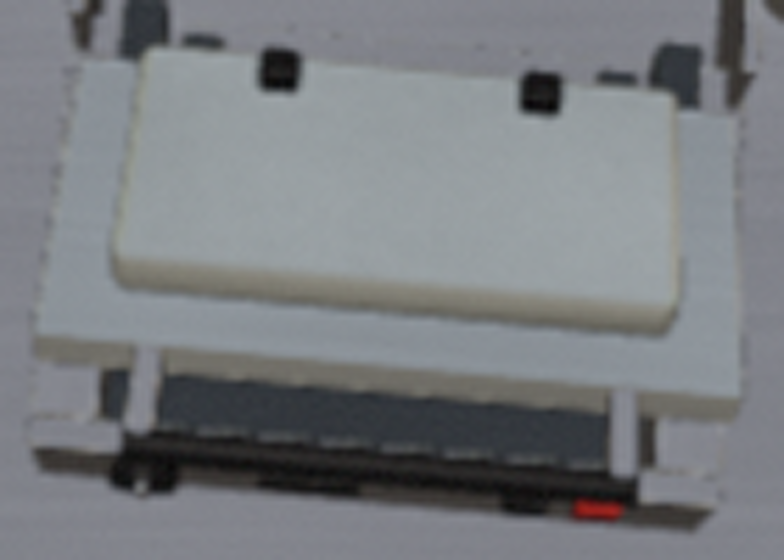

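Run:
```python
from h import *
A=ray("top",[(237.9,200.4),(359.1,210.5)],72); print("front corners",A.round(1),np.linalg.norm(A[0]-A[1]))
d=A[0]-A[1]; d/=np.linalg.norm(d); yaw=np.arctan2(-d[0],d[1]); ex=np.array([np.cos(yaw),np.sin(yaw),0]);ey=np.array([-np.sin(yaw),np.cos(yaw),0])
m=A.mean(0); hinge=m+ex*(88+105); hinge[2]=88   # front 88 ahead of die centre? alt below
print("yaw",yaw,"if front is 88 before die: die",(m+88*ex).round(1),"hinge",hinge.round(1))
def tri(a,b):
    Ps=[];q=[]
    for n,uv in(("top",a),("scene",b)):
        K,dd,T=cam(n);Ps.append(T[:3]);q.append(cv2.undistortPoints(np.array([[uv]],float),K,dd).reshape(2,1))
    X=cv2.triangulatePoints(Ps[0],Ps[1],q[0],q[1]);return (X[:3]/X[3]).ravel()
L=tri((255.2,200.),(302.2,184.1));R=tri((345.9,207.5),(216.3,189.3)); print("bar",L.round(1),R.round(1),np.linalg.norm(L-R),(L+R)/2)
h=(L+R)/2
v=hinge-h;print("hor",v[:2]@ex[:2],"ang",np.arcsin((h[2]-88)/240),"r",np.hypot(v[:2]@ex[:2],h[2]-88))
```

```text
front corners [[ 517.1  107.1   72. ]
 [ 493.1 -214.5   72. ]] 322.4293380310906
yaw -0.07436097692172784 if front is 88 before die: die [592.9 -60.2  72. ] hinge [697.6 -68.   88. ]
bar [494.9  59.1 192.8] [ 477.1 -159.1  198.6] 219.02692572172703 [485.99741248 -49.99461776 195.69731992]
hor 212.34356275230508 ang 0.465353604791384 r 238.09347189689245
```

Sealer: yaw −0.074, die centre ≈ (593,−60), hinge ≈ (698,−68), head about 0.47 rad; the bar radius comes out at 238 mm against 240 mm given, so these agree. I move above the bar now.

```bash
python3 -m pendant '[[[0.52,0.74,0.1],[0,0,0.48],-0.1],[[0.52,0.74,0.1],[0,0,0.48],-0.1],[[0.52,0.74,0.1],[0,0,0.48],-0.1],[[0.52,0.74,0.1],[0,0,0.48],-0.1],[[0.52,0.74,0.1],[0,0,0.48],-0.1],[[0.52,0.74,0.1],[0,0,0.48],-0.1],[[0.52,0.74,0.1],[0,0,0.48],-0.1],[[0.52,0.74,0.1],[0,0,0.48],-0.1],[[0.52,0.74,0.1],[0,0,0.48],-0.1],[[0.52,0.74,0.1],[0,0,0.48],-0.1]]'
python3 -m pendant '[[[0.52,0.74,0.1],[0,0,0.48],-0.1],[[0.52,0.74,0.1],[0,0,0.48],-0.1],[[0.52,0.74,0.1],[0,0,0.48],-0.1],[[0.52,0.74,0.1],[0,0,0.48],-0.1],[[0.52,0.74,0.1],[0,0,0.48],-0.1],[[0.52,0.74,0.1],[0,0,0.48],-0.1],[[0.52,0.74,0.1],[0,0,0.48],-0.1],[[0.52,0.74,0.1],[0,0,0.48],-0.1],[[0.52,0.74,0.1],[0,0,0.48],-0.1],[[0.52,0.74,0.1],[0,0,0.48],-0.1]]'
python3 - <<'E'
from h import *
shot("scene","s2",(190,90,350,240),4.5)
o=bot.get_obs();print(o["tool_pos"],o["tcp_rot"],o["grip_width"],o["joint_positions"]);print(proj("scene",o["tool_pos"]))
E
```

```text
time: 1.03
tool_pos: [330.0, -272.3, 273.9]
tcp_rot: [3.142, 0.0, 0.915]
contact_force: [0.8, 0.7, 0.6]
grip_width: 41.5
finger_force: 0.0
time: 1.87
tool_pos: [486.0, -50.2, 303.8]
tcp_rot: [-3.141, 0.0, 1.492]
contact_force: [0.2, -1.0, 0.1]
grip_width: 41.2
finger_force: 0.0
[488.23968154 -47.0678171  304.22530721] [ 3.13933826e+00 -2.54216477e-03  1.49715191e+00] 41.17614327164925 [-0.25430728  0.23437616  1.50615892  0.00294912  1.39929737 -0.18116073]
[[258.04085043 156.3747532 ]]
```

View pics/s2.png

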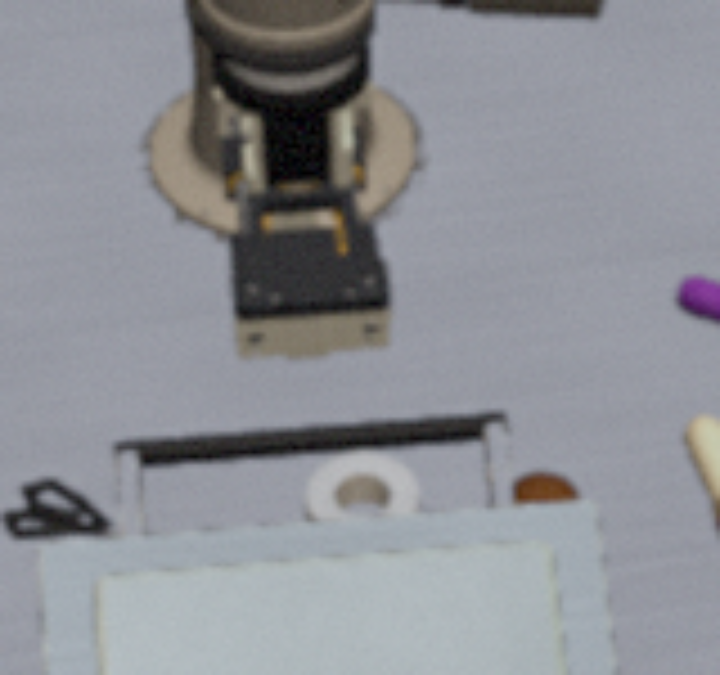

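The hand is centred over the bar (bar mid near 312,440 in the crop). Going down and closing on it.

```bash
python3 -m pendant '[[[0,0,-0.36],[0,0,0],-0.1],[[0,0,-0.36],[0,0,0],-0.1],[[0,0,-0.36],[0,0,0],-0.1],[[0,0,-0.36],[0,0,0],-0.1],[[0,0,-0.36],[0,0,0],-0.1],[[0,0,-0.36],[0,0,0],-0.1],[[0,0,-0.36],[0,0,0],-0.1],[[0,0,-0.36],[0,0,0],-0.1],[[0,0,-0.36],[0,0,0],-0.1],[[0,0,-0.36],[0,0,0],-0.1]]'
python3 -m pendant '[[[0,0,0],[0,0,0],-0.3],[[0,0,0],[0,0,0],-0.5],[[0,0,0],[0,0,0],-0.6],[[0,0,0],[0,0,0],-0.8],[[0,0,0],[0,0,0],-1],[[0,0,0],[0,0,0],-1],[[0,0,0],[0,0,0],-1],[[0,0,0],[0,0,0],-1],[[0,0,0],[0,0,0],-1],[[0,0,0],[0,0,0],-1]]'
```

```text
time: 2.75
tool_pos: [485.3, -51.6, 195.1]
tcp_rot: [-3.141, -0.0, 1.488]
contact_force: [-0.8, 0.3, 0.8]
grip_width: 41.5
finger_force: 0.0
time: 3.58
tool_pos: [488.2, -51.9, 196.6]
tcp_rot: [3.135, 0.0, 1.489]
contact_force: [9.8, -0.5, -6.2]
grip_width: 15.2
finger_force: 30.0
```

```bash
python3 -m pendant '[[[0.127,-0.009,0.209],[-0.009,-0.125,0],-1],[[0.127,-0.009,0.209],[-0.009,-0.125,0],-1],[[0.127,-0.009,0.209],[-0.009,-0.125,0],-1],[[0.127,-0.009,0.209],[-0.009,-0.125,0],-1],[[0.127,-0.009,0.209],[-0.009,-0.125,0],-1],[[0.157,-0.012,0.187],[-0.009,-0.125,0],-1],[[0.157,-0.012,0.187],[-0.009,-0.125,0],-1],[[0.157,-0.012,0.187],[-0.009,-0.125,0],-1],[[0.157,-0.012,0.187],[-0.009,-0.125,0],-1],[[0.157,-0.012,0.187],[-0.009,-0.125,0],-1]]'
python3 -m pendant '[[[0.184,-0.014,0.161],[-0.009,-0.125,0],-1],[[0.184,-0.014,0.161],[-0.009,-0.125,0],-1],[[0.184,-0.014,0.161],[-0.009,-0.125,0],-1],[[0.184,-0.014,0.161],[-0.009,-0.125,0],-1],[[0.184,-0.014,0.161],[-0.009,-0.125,0],-1],[[0.207,-0.015,0.133],[-0.009,-0.125,0],-1],[[0.207,-0.015,0.133],[-0.009,-0.125,0],-1],[[0.207,-0.015,0.133],[-0.009,-0.125,0],-1],[[0.207,-0.015,0.133],[-0.009,-0.125,0],-1],[[0.207,-0.015,0.133],[-0.009,-0.125,0],-1]]'
```

```text
time: 4.42
tool_pos: [526.8, -55.0, 254.9]
tcp_rot: [2.994, -0.001, 1.489]
contact_force: [-3.2, -3.9, -6.5]
grip_width: 15.1
finger_force: 30.0
time: 5.25
tool_pos: [585.4, -59.8, 300.9]
tcp_rot: [2.842, -0.001, 1.489]
contact_force: [-10.3, -5.9, 4.7]
grip_width: 14.7
finger_force: 30.0
```

```bash
python3 -m pendant '[[[0.224,-0.017,0.097],[-0.009,-0.125,0],-1],[[0.224,-0.017,0.097],[-0.009,-0.125,0],-1],[[0.224,-0.017,0.097],[-0.009,-0.125,0],-1],[[0.224,-0.017,0.097],[-0.009,-0.125,0],-1],[[0.224,-0.017,0.097],[-0.009,-0.125,0],-1],[[0.235,-0.017,0.064],[-0.009,-0.125,0],-1],[[0.235,-0.017,0.064],[-0.009,-0.125,0],-1],[[0.235,-0.017,0.064],[-0.009,-0.125,0],-1],[[0.235,-0.017,0.064],[-0.009,-0.125,0],-1],[[0.235,-0.017,0.064],[-0.009,-0.125,0],-1]]'
python3 -m pendant '[[[0.246,-0.018,0.027],[-0.009,-0.125,0],-1],[[0.246,-0.018,0.027],[-0.009,-0.125,0],-1],[[0.246,-0.018,0.027],[-0.009,-0.125,0],-1],[[0.246,-0.018,0.027],[-0.009,-0.125,0],-1],[[0.246,-0.018,0.027],[-0.009,-0.125,0],-1],[[0.256,-0.019,-0.01],[-0.009,-0.125,0],-1],[[0.256,-0.019,-0.01],[-0.009,-0.125,0],-1],[[0.256,-0.019,-0.01],[-0.009,-0.125,0],-1],[[0.256,-0.019,-0.01],[-0.009,-0.125,0],-1],[[0.256,-0.019,-0.01],[-0.009,-0.125,0],-1]]'
python3 -c "
from h import *
print(bot.get_obs()['joint_positions'])"
```

```text
time: 6.08
tool_pos: [655.0, -65.4, 324.9]
tcp_rot: [2.69, -0.002, 1.489]
contact_force: [-6.1, -6.9, 0.2]
grip_width: 15.1
finger_force: 30.0
time: 6.92
tool_pos: [730.5, -71.3, 326.9]
tcp_rot: [2.54, -0.004, 1.489]
contact_force: [-5.9, -7.4, -0.9]
grip_width: 14.9
finger_force: 30.0
[-0.23968934  0.39270918  1.36290294  0.12965191  0.79451915 -0.21993779]
```

```bash
python3 -m pendant '[[[0.1,-0.007,-0.02],[0,0,0],-1],[[0.1,-0.007,-0.02],[0,0,0],-1],[[0.1,-0.007,-0.02],[0,0,0],-1],[[0,0,0],[0,0,0],-1],[[0,0,0],[0,0,0],-1],[[0,0,0],[0,0,0],-1],[[0,0,0],[0,0,0],-1],[[0,0,0],[0,0,0],-1],[[0,0,0],[0,0,0],-1],[[0,0,0],[0,0,0],-1]]'
```

```text
time: 7.75
tool_pos: [733.9, -70.5, 323.7]
tcp_rot: [2.553, -0.005, 1.491]
contact_force: [-42.0, -3.3, 11.7]
grip_width: 14.6
finger_force: 30.0
```

Head is at its stop (−42 N, no further travel). Release and retreat along the tool.

```bash
python3 -m pendant '[[[-0.1,0,0],[0,0,0],-0.5],[[0,0,0],[0,0,0],-0.1],[[0,0,0],[0,0,0],-0.1],[[-0.3,0.02,0.5],[0,0,0],-0.1],[[-0.4,0.03,0.6],[0,0,0],-0.1],[[-0.5,0.03,0.75],[0,0,0],-0.1],[[-0.5,0.03,0.75],[0,0,0],-0.1],[[-0.6,-0.1,0.3],[0,0,0],-0.1],[[-0.9,-0.4,0],[0,0.5,0],0],[[-0.9,-0.5,0],[0,0.5,0],0]]'
python3 - <<'E'
from h import *
shot("top","t3",s=1.4)
o=bot.get_obs();print(o["tool_pos"],o["tcp_rot"],o["contact_force"])
E
```

```text
time: 8.58
tool_pos: [613.2, -96.0, 413.3]
tcp_rot: [2.658, 0.004, 1.493]
contact_force: [0.4, -0.3, 0.4]
grip_width: 44.9
finger_force: 0.0
[610.7189787  -98.88907278 414.13248158] [2.66206265 0.00690264 1.49058818] [-0.39418841 -1.97108971  0.78867486]
```

View pics/t3.png

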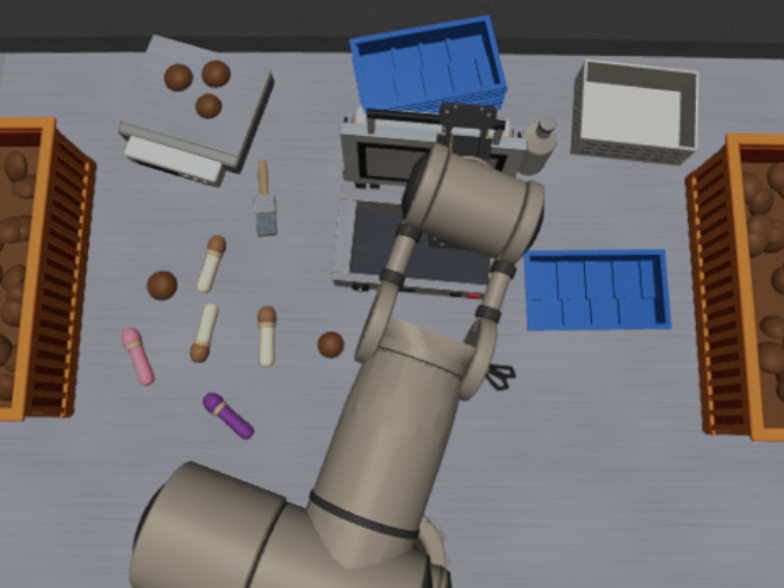

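The head stands upright, the die is clear, and the tray is unmoved at (597,290). Go above the tray rib.

```bash
python3 -m pendant '[[[-0.3,-0.95,-0.4],[0.075,1,0],-0.1],[[-0.3,-0.95,-0.4],[0.075,1,0],-0.1],[[-0.3,-0.95,-0.4],[0.075,1,0],-0.1],[[-0.3,-0.95,-0.4],[0.075,1,0],-0.1],[[-0.3,-0.95,-0.4],[0,0,-1],-0.1],[[-0.3,-0.95,-0.4],[0,0,-1],-0.1],[[-0.3,-0.95,-0.4],[0,0,-1],-0.1],[[-0.3,-0.95,-0.4],[0,0,-1],-0.1],[[-0.3,-0.95,-0.4],[0,0,-1],-0.1],[[-0.3,-0.95,-0.4],[0,0,-1],-0.1]]'
python3 -m pendant '[[[0,-0.06,-0.48],[0,0,-1],-0.1],[[0,-0.06,-0.48],[0,0,-1],-0.1],[[0,-0.06,-0.48],[0,0,-1],-0.1],[[0,-0.06,-0.48],[0,0,-1],-0.1],[[0,-0.06,-0.48],[0,0,-1],-0.1],[[0,-0.06,-0.48],[0,0,-1],-0.1],[[0,-0.06,-0.48],[0,0,-0.25],-0.1],[[0,-0.06,-0.48],[0,0,0],-0.1],[[0,-0.06,-0.48],[0,0,0],-0.1],[[0,-0.06,-0.48],[0,0,0],-0.1]]'
python3 - <<'E'
from h import *
im=shot("scene","s4",(70,170,240,300),4.5)
o=bot.get_obs();print(o["tool_pos"],o["tcp_rot"],o["joint_positions"])
# rib middle expected
P=[[521,-401,12],[511,-401,12],[521,-390,12],[521,-412,12]]
print(((proj("scene",P)-[70,170])*4.5).round())
hsv=cv2.cvtColor(im,cv2.COLOR_BGR2HSV);
E
```

```text
time: 9.47
tool_pos: [524.3, -383.5, 291.2]
tcp_rot: [3.139, 0.005, 0.767]
contact_force: [0.1, -0.4, 0.6]
grip_width: 41.4
finger_force: 0.0
time: 10.3
tool_pos: [525.0, -400.4, 147.0]
tcp_rot: [3.14, 0.004, 0.023]
contact_force: [-0.6, -0.5, 0.3]
grip_width: 41.5
finger_force: 0.0
[ 523.79266614 -399.73467301  143.57760869] [-3.13999478  0.00770359  0.02292634] [-0.76608262  0.6739438   1.24665764 -0.00460997  1.22755612  0.78335922]
[[297. 398.]
 [298. 384.]
 [316. 395.]
 [279. 401.]]
```

View pics/s4.png

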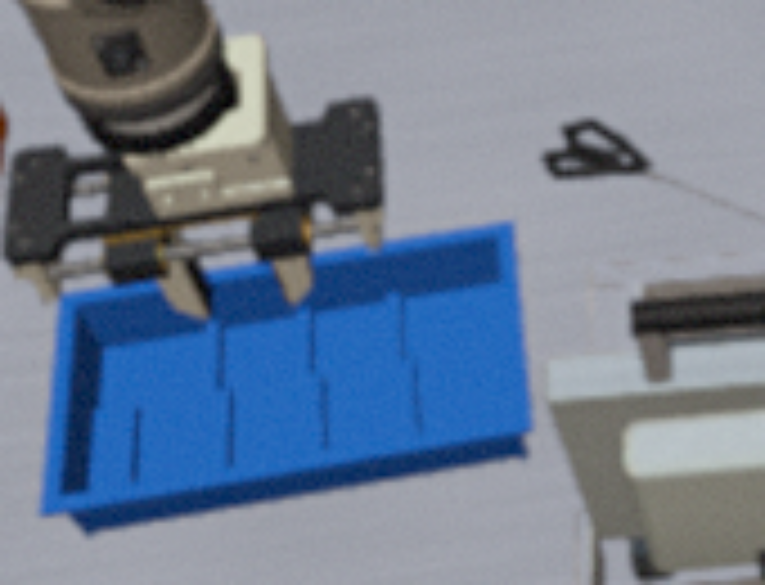

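Tool sits over the rib within about 2 mm (rib edge at 323,410 vs 316 expected). Descend.

```bash
python3 -m pendant '[[[-0.03,0,-0.38],[0,0,0],-0.1],[[-0.03,0.03,-0.38],[0,0,0],-0.1],[[-0.03,0.03,-0.38],[0,0,0],-0.1],[[0,0,-0.38],[0,0,0],-0.1],[[0,0,-0.38],[0,0,0],-0.1],[[0,0,-0.38],[0,0,0],-0.1],[[0,0,-0.38],[0,0,0],-0.1],[[0,0,-0.38],[0,0,0],-0.1],[[0,0,-0.38],[0,0,0],-0.1],[[0,0,-0.38],[0,0,0],-0.1]]'
python3 - <<'E'
from h import *
z=[]
for i in range(6): bot.capture("top"); o=bot.get_obs(); z.append(np.r_[o["tool_pos"],o["contact_force"]])
print(np.mean(z,0).round(1),np.std(z,0).round(1))
E
```

```text
time: 11.18
tool_pos: [521.3, -398.2, 32.0]
tcp_rot: [3.141, 0.006, 0.023]
contact_force: [0.2, 0.1, 0.5]
grip_width: 41.6
finger_force: 0.0
[ 5.209e+02 -3.979e+02  3.200e+01  2.000e-01  2.000e-01 -1.000e-01] [0.6 0.6 1.6 0.6 0.7 0.7]
```

```bash
python3 -m pendant '[[[0,0,-0.12],[0,0,0],-0.1],[[0,0,-0.12],[0,0,0],-0.1],[[0,0,-0.12],[0,0,0],-0.1],[[0,0,0],[0,0,0],-0.3],[[0,0,0],[0,0,0],-0.5],[[0,0,0],[0,0,0],-0.7],[[0,0,0],[0,0,0],-1],[[0,0,0],[0,0,0],-1],[[0,0,0],[0,0,0],-1],[[0,0,0],[0,0,0],-1]]'
```

```text
time: 12.32
tool_pos: [521.3, -398.2, 22.5]
tcp_rot: [3.141, 0.006, 0.023]
contact_force: [0.0, 0.5, -0.0]
grip_width: 21.6
finger_force: 30.0
```

```bash
python3 -m pendant '[[[0,0,0.15],[0,0,0],-1],[[0,0,0.3],[0,0,0],-1],[[0,0,0.4],[0,0,0],-1],[[0,0,0.4],[0,0,0],-1],[[0,0,0.4],[0,0,0],-1],[[0,0,0.4],[0,0,0],-1],[[0,0,0.4],[0,0,0],-1],[[0,0,0.4],[0,0,0],-1],[[0,0.1,0.4],[0,0,0],-1],[[0,0.2,0.4],[0,0,0],-1]]'
python3 -m pendant '[[[0.18,0.6,0],[0,0,-0.1],-1],[[0.18,0.75,0],[0,0,-0.1],-1],[[0.18,0.75,0],[0,0,-0.1],-1],[[0.18,0.75,0],[0,0,-0.1],-1],[[0.18,0.75,0],[0,0,-0.1],-1],[[0.18,0.75,0],[0,0,-0.1],-1],[[0.18,0.75,0],[0,0,-0.1],-1],[[0.18,0.75,0],[0,0,-0.1],-1],[[0.18,0.75,0],[0,0,0],-1],[[0.18,0.75,0],[0,0,0],-1]]'
python3 -m pendant '[[[0.18,0.75,0],[0,0,0],-1],[[0.18,0.75,0],[0,0,0],-1],[[0.18,0.75,0],[0,0,0],-1],[[0.18,0.75,0],[0,0,0],-1],[[0.18,0.45,0],[0,0,0],-1],[[0,0.16,0],[0,0,0],-1],[[0,0,0],[0,0,0],-1],[[0,0,0],[0,0,0],-1],[[0,0,0],[0,0,0],-1],[[0,0,0],[0,0,0],-1]]'
python3 - <<'E'
from h import *
im=shot("top","t5",(210,110,390,230),4.3)
P=[]
for i in range(5): bot.capture("scene") if i else None; o=bot.get_obs();P.append(np.r_[o["tool_pos"],o["tcp_rot"]])
t=np.mean(P,0);print(t)
hsv=cv2.cvtColor(im,cv2.COLOR_BGR2HSV)
b=cv2.inRange(hsv,(100,130,50),(125,255,255)); b[:100]=0;b[:,:200]=0;b[:,400:]=0
c=max(cv2.findContours(b,0,1)[0],key=cv2.contourArea); np.save("c.npy",c)
z=t[2]-22+47
r=cv2.minAreaRect(ray("top",c.reshape(-1,2),z)[:,:2].astype(np.float32));print(z,r)
E
```

```text
time: 13.15
tool_pos: [521.1, -389.4, 133.1]
tcp_rot: [3.141, 0.006, 0.022]
contact_force: [-0.2, 0.5, -1.8]
grip_width: 21.3
finger_force: 30.0
time: 13.98
tool_pos: [575.2, -167.0, 132.5]
tcp_rot: [3.141, 0.006, -0.073]
contact_force: [0.8, 0.8, 0.1]
grip_width: 21.9
finger_force: 30.0
time: 14.82
tool_pos: [602.0, -61.6, 131.8]
tcp_rot: [3.141, 0.006, -0.075]
contact_force: [0.3, 0.9, -0.3]
grip_width: 21.6
finger_force: 30.0
[ 6.02084975e+02 -6.12077815e+01  1.31828918e+02  3.14086620e+00
  6.10660055e-03 -7.42297541e-02]
156.8289175035703 ((583.8236083984375, -164.851806640625), (72.73998260498047, 160.34097290039062), 84.25435638427734)
```

View pics/t5.png

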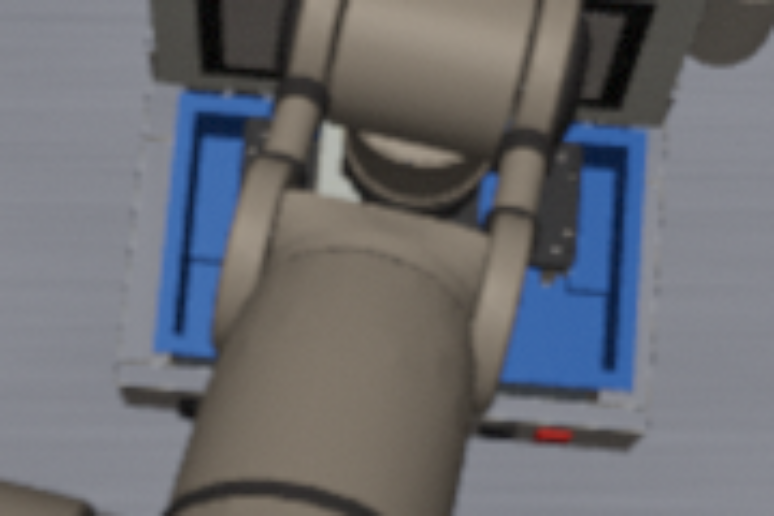

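Run:
```python
from h import *
f=lambda L:np.array(L)/4.3+[210,110]
T=ray("top",f([(155,352),(632,390),(180,92),(650,128)]),156.8)[:,:2];print(T.round(1),T.mean(0).round(1))
y=np.array([T[0]-T[1],T[2]-T[3]]);print(np.hypot(*y.T),-np.arctan2(y[:,0],y[:,1]))
C=ray("top",f([(118,388),(645,432)]),72)[:,:2];print(C.round(1),np.hypot(*(C[0]-C[1])),-np.arctan2(*(C[0]-C[1])))
ex=np.array([np.cos(.077),-np.sin(.077)]);print("die",C.mean(0)+88*ex, "tool for it",C.mean(0)+98*ex)
# die rear/front edges: dark below tray right
D=ray("top",f([(598,395),(598,402),(168,356),(168,362)]),72);print(D.round(1))
```

```text
[[ 521.7   79.8]
 [ 502.2 -195.8]
 [ 679.7   68.7]
 [ 660.4 -209.6]] [591.  -64.2]
[276.29197949 278.94654795] [-0.07088594 -0.06930356]
[[ 517.5  108.3]
 [ 493.3 -216.9]] 326.0624729203217 -0.07452409643592667
die [593.13800002 -61.04560257] tool for it [603.10836966 -61.81484191]
[[ 516.2 -188.2   72. ]
 [ 511.8 -188.2   72. ]
 [ 538.1   77.8   72. ]
 [ 534.3   77.8   72. ]]
```

Tray measured against the die in the same view: it needs about +2.5 mm in x and y. Lowering it part-way.

```bash
python3 -m pendant '[[[0.08,0.08,0],[0,0,0],-1],[[0,0,-0.25],[0,0,0],-1],[[0,0,-0.25],[0,0,0],-1],[[0,0,-0.25],[0,0,0],-1],[[0,0,-0.25],[0,0,0],-1],[[0,0,-0.25],[0,0,0],-1],[[0,0,-0.25],[0,0,0],-1],[[0,0,-0.25],[0,0,0],-1],[[0,0,-0.25],[0,0,0],-1],[[0,0,0],[0,0,0],-1]]'
```

```text
time: 15.9
tool_pos: [603.7, -57.9, 69.9]
tcp_rot: [3.141, 0.009, -0.073]
contact_force: [0.4, 0.1, -0.7]
grip_width: 21.3
finger_force: 30.0
```

```bash
python3 -m pendant '[[[0,0,-0.08],[0,0,0],-1],[[0,0,-0.08],[0,0,0],-1],[[0,0,-0.08],[0,0,0],-1],[[0,0,-0.08],[0,0,0],-1],[[0,0,-0.08],[0,0,0],-1],[[0,0,-0.06],[0,0,0],-1],[[0,0,0],[0,0,0],-1],[[0,0,0],[0,0,0],-1],[[0,0,0],[0,0,0],-1],[[0,0,0],[0,0,0],-1]]'
```

```text
time: 16.73
tool_pos: [604.7, -58.0, 58.2]
tcp_rot: [3.141, 0.006, -0.073]
contact_force: [-0.2, -0.4, -0.5]
grip_width: 21.3
finger_force: 30.0
```

```bash
python3 -m pendant '[[[0,0,-0.05],[0,0,0],-1],[[0,0,-0.05],[0,0,0],-1],[[0,0,-0.05],[0,0,0],-1],[[0,0,-0.05],[0,0,0],-1],[[0,0,0],[0,0,0],-1],[[0,0,0],[0,0,0],-1],[[0,0,0],[0,0,0],-1],[[0,0,0],[0,0,0],-1],[[0,0,0],[0,0,0],-1],[[0,0,0],[0,0,0],-1]]'
```

```text
time: 17.57
tool_pos: [604.7, -58.0, 52.1]
tcp_rot: [3.141, 0.006, -0.073]
contact_force: [0.2, 0.1, -0.3]
grip_width: 21.8
finger_force: 30.0
```

```bash
python3 -m pendant '[[[0,0,-0.05],[0,0,0],-1],[[0,0,0],[0,0,0],-0.6],[[0,0,0],[0,0,0],-0.3],[[0,0,0],[0,0,0],-0.1],[[0,0,0.1],[0,0,0],-0.1],[[0,0,0.4],[0,0,0],-0.1],[[0,0,0.9],[0,0,0],-0.1],[[0,0,1],[0,0,0],-0.1],[[-0.5,0.7,0.7],[0,0,0.1],-0.1],[[-0.6,0.7,0.5],[0,0,0.1],-0.1]]'
python3 -m pendant '[[[-0.7,0.9,0],[0,0,0.1],-0.1],[[-0.7,0.9,0],[0,0,0.1],-0.1],[[-0.7,0.9,0],[0,0,0.1],-0.1],[[-0.7,0.9,0],[0,0,0.1],-0.1],[[-0.7,0.9,0],[0,0,0.1],-0.1],[[-0.7,0.9,0],[0,0,0.1],-0.1],[[-0.2,0.9,0],[0,0,0],-0.1],[[0,0.9,0],[0,0,0],-0.1],[[0,0.9,0],[0,0,0],-0.1],[[0,0,0],[0,0,0],-0.1]]'
python3 - <<'E'
from h import *
im=shot("top","t6",(80,100,400,320),2.4)
o=bot.get_obs();print(o["tool_pos"],o["tcp_rot"])
E
```

```text
time: 18.4
tool_pos: [573.0, -16.6, 162.0]
tcp_rot: [3.14, 0.001, -0.051]
contact_force: [1.0, 0.1, 0.3]
grip_width: 41.1
finger_force: 0.0
time: 19.23
tool_pos: [439.6, 230.8, 160.0]
tcp_rot: [-3.14, 0.003, 0.026]
contact_force: [-1.3, -0.5, -0.1]
grip_width: 40.8
finger_force: 0.0
[439.54591294 228.90396134 159.59608632] [-3.14153358  0.00430035  0.0264152 ]
```

View pics/t6.png

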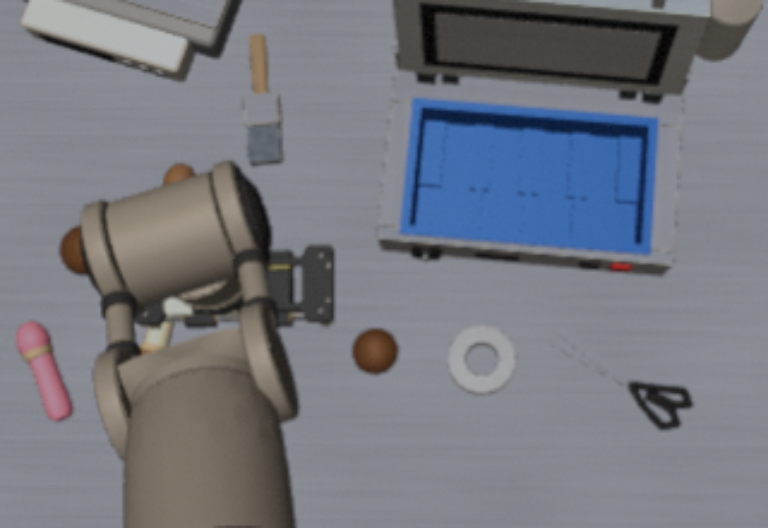

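The tray hangs flat in the die (blue rim within 405–655, 100–250 of the crop). Now measure its rect and the mushrooms from both cameras.

```bash
cat >> h.py <<'E'
def mush(n,im):
    hsv=cv2.cvtColor(im,cv2.COLOR_BGR2HSV); H,S,V=cv2.split(hsv)
    w=((H<40)&(H>10)&(S>22)&(S<150)&(V>125)).astype(np.uint8); b=((H<17)&(S>90)&(V>35)).astype(np.uint8)
    out=[]
    for m,z,k in((w,15,"stem"),(b,19,"cap")):
        for c in cv2.findContours(m,0,1)[0]:
            if cv2.contourArea(c)<90: continue
            p=ray(n,c.reshape(-1,2),z)[:,:2].astype(np.float32); r=cv2.minAreaRect(p)
            if 300<r[0][0]<680 and 60<r[0][1]<480 and max(r[1])<110: out.append((k,np.round(r[0]),np.round(r[1]),round(r[2])))
    return out
E
python3 - <<'E'
from h import *
im=bot.capture("top")
hsv=cv2.cvtColor(im,cv2.COLOR_BGR2HSV)
b=cv2.inRange(hsv,(100,130,50),(125,255,255)); b[:135]=0;b[:,:220]=0;b[:,360:]=0;b[215:]=0
c=max(cv2.findContours(b,0,1)[0],key=cv2.contourArea)
print("tray",cv2.minAreaRect(ray("top",c.reshape(-1,2),75)[:,:2].astype(np.float32)))
for n in("top","scene"):
    for r in mush(n,bot.capture(n)): print(n,*r)
E
```

```text
tray ((594.4491577148438, -59.10096740722656), (275.62872314453125, 155.54600524902344), 85.73128509521484)
top stem [341. 411.] [88. 24.] 17
top stem [520. 438.] [87. 21.] 18
top stem [571. 285.] [87. 21.] 18
top cap [401. 114.] [44. 44.] 1
top cap [513. 465.] [54. 28.] 13
scene cap [598. 352.] [32. 45.] 78
scene cap [528. 454.] [54. 53.] 79
scene cap [457. 243.] [32. 47.] 82
scene cap [415. 114.] [43. 43.] 79
```

```bash
python3 -m pendant '[[[-0.35,0.2,-0.3],[0,0,0],0.3],[[-0.35,0.2,-0.4],[0,0,0],0.3],[[0,0,-0.45],[0,0,0],0.3],[[0,0,-0.45],[0,0,0],0.3],[[0,0,-0.45],[0,0,0],0.3],[[0,0,-0.45],[0,0,0],0.3],[[0,0,-0.45],[0,0,0],0.3],[[0,0,-0.45],[0,0,0],0.3],[[0,0,-0.45],[0,0,0],0.3],[[0,0,-0.4],[0,0,0],0.3]]'
python3 - <<'E'
from h import *
z=[]
for i in range(4): bot.capture("top"); o=bot.get_obs(); z.append(np.r_[o["tool_pos"],o["contact_force"]])
print(np.mean(z,0).round(1))
for r in mush("scene",bot.capture("scene")): print(*r)
E
```

```text
time: 20.27
tool_pos: [418.9, 237.7, 30.5]
tcp_rot: [3.141, 0.006, 0.021]
contact_force: [-0.6, 0.3, -0.2]
grip_width: 60.0
finger_force: 0.0
[ 4.183e+02  2.377e+02  3.020e+01 -6.000e-01 -2.000e-01 -3.000e-01]
stem [427. 244.] [82. 31.] 7
cap [598. 352.] [32. 45.] 78
cap [528. 454.] [54. 53.] 79
cap [457. 243.] [30. 48.] 73
cap [415. 114.] [43. 43.] 79
```

```bash
python3 -m pendant '[[[0,0.13,-0.06],[0,0,0],0.3],[[0,0,0],[0,0,0],0.1],[[0,0,0],[0,0,0],-0.1],[[0,0,0],[0,0,0],-0.25],[[0,0,0],[0,0,0],-0.4],[[0,0,0],[0,0,0],-0.6],[[0,0,0],[0,0,0],-1],[[0,0,0],[0,0,0],-1],[[0,0,0],[0,0,0],-1],[[0,0,0],[0,0,0],-1]]'
```

```text
time: 21.35
tool_pos: [418.6, 242.9, 29.3]
tcp_rot: [3.141, 0.006, 0.023]
contact_force: [-0.6, -0.6, 2.6]
grip_width: 27.7
finger_force: 30.0
```

```bash
python3 -m pendant '[[[0,0,0.2],[0,0,0],-1],[[0,0,0.6],[0,0,0],-1],[[0,0,0.8],[0,0,0],-1],[[0,0,0.4],[0,0,1],-1],[[0,0,0.4],[0,0,1],-1],[[0,0,0.4],[0,0,1],-1],[[0,0,0.4],[0,0,1],-1],[[0,0,0.4],[0,0,1],-1],[[0,0,0.4],[0,0,1],-1],[[0,0,0.4],[0,0,1],-1]]'
python3 -m pendant '[[[0.6,-0.72,0],[0,0,1],-1],[[0.6,-0.72,0],[0,0,1],-1],[[0.6,-0.72,0],[0,0,1],-1],[[0.6,-0.72,0],[0,0,1],-1],[[0.6,-0.72,0],[0,0,1],-1],[[0.6,-0.72,0],[0,0,1],-1],[[0.6,-0.72,0],[0,0,1],-1],[[0.6,-0.72,0],[0,0,1],-1],[[0.6,-0.72,0],[0,0,1],-1],[[0.6,-0.72,0],[0,0,1],-1]]'
python3 -m pendant '[[[0,0,0],[0,0,1],-1],[[0,0,0],[0,0,1],-1],[[0,0,0],[0,0,1],-1],[[0,0,0],[0,0,1],-1],[[0,0,-0.2],[0,0,1],-1],[[0,0,-0.2],[0,0,1],-1],[[0,0,-0.2],[0,0,1],-1],[[0,0,-0.2],[0,0,1],-1],[[0,0,-0.2],[0,0,0.37],-1],[[0,0,0],[0,0,0],-1]]'
python3 - <<'E'
from h import *
z=[]
for i in range(4): bot.capture("top"); o=bot.get_obs(); z.append(np.r_[o["tool_pos"],o["contact_force"],o["tcp_rot"]])
print(np.mean(z,0).round(2))
shot("scene","s7",(180,170,360,300),4.4)
E
```

```text
time: 22.18
tool_pos: [418.4, 242.8, 162.1]
tcp_rot: [3.141, 0.006, 0.869]
contact_force: [-0.2, -0.3, -0.2]
grip_width: 27.3
finger_force: 30.0
time: 23.02
tool_pos: [599.1, 25.7, 161.4]
tcp_rot: [3.141, 0.006, 2.069]
contact_force: [0.2, 0.3, -1.7]
grip_width: 27.3
finger_force: 30.0
time: 23.85
tool_pos: [597.7, 27.0, 130.1]
tcp_rot: [3.141, 0.003, 3.069]
contact_force: [-0.0, -0.8, -2.2]
grip_width: 27.6
finger_force: 30.0
[ 5.9850e+02  2.6910e+01  1.3135e+02  1.2000e-01 -8.0000e-02 -7.8000e-01
  3.1400e+00  1.0000e-02  3.0700e+00]
```

View pics/s7.png

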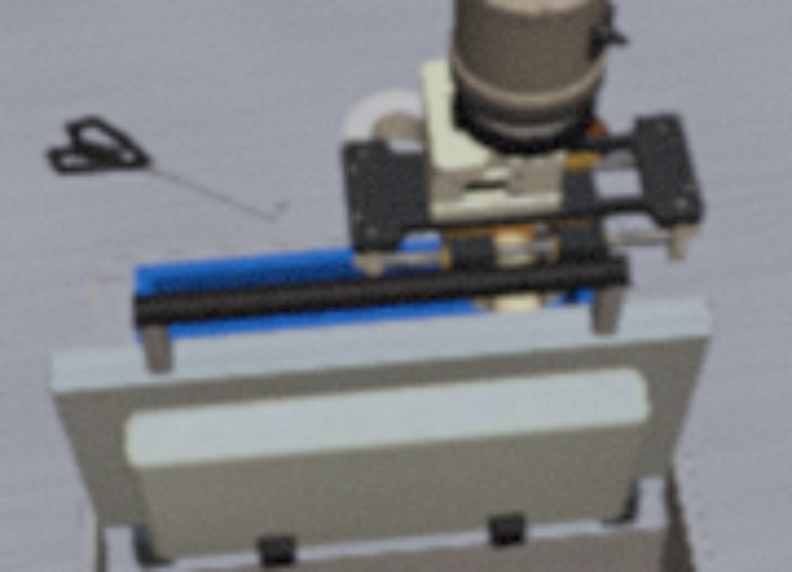

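The mushroom is held level over slot 1 (stem at 520,290), cap toward the robot. Lower it.

```bash
python3 -m pendant '[[[0,0,-0.3],[0,0,0],-1],[[0,0,-0.3],[0,0,0],-1],[[0,0,-0.3],[0,0,0],-1],[[0,0,-0.3],[0,0,0],-1],[[0,0,-0.3],[0,0,0],-1],[[0,0,-0.3],[0,0,0],-1],[[0,0,-0.3],[0,0,0],-1],[[0,0,-0.2],[0,0,0],-1],[[0,0,-0.03],[0,0,0],-1],[[0,0,0],[0,0,0],-1]]'
```

```text
time: 24.93
tool_pos: [598.5, 26.9, 60.8]
tcp_rot: [3.141, 0.005, 3.067]
contact_force: [0.7, -0.4, -1.2]
grip_width: 27.6
finger_force: 30.0
```

```bash
python3 -m pendant '[[[0,0,-0.02],[0,0,0],-1],[[0,0,0],[0,0,0],-0.35],[[0,0,0],[0,0,0],-0.25],[[0,0,0],[0,0,0],-0.17],[[0,0,0],[0,0,0],-0.17],[[0,0,0.05],[0,0,0],-0.17],[[0,0,0.2],[0,0,0],-0.17],[[0,0,0.6],[0,0,0],-0.17],[[0,0,0.9],[0,0,0],-0.17],[[0,0,0.9],[0,0,0],-0.1]]'
```

```text
time: 25.77
tool_pos: [598.1, 26.9, 141.0]
tcp_rot: [3.141, 0.004, 3.067]
contact_force: [0.9, -0.3, 0.6]
grip_width: 40.2
finger_force: 0.0
```

```bash
python3 -m pendant '[[[-0.1,0.5,0.3],[0,0,-0.114],-0.1],[[-0.1,0.9,0.2],[0,0,-0.114],-0.1],[[-0.1,0.95,0],[0,0,-0.114],-0.1],[[-0.1,0.95,0],[0,0,-0.114],-0.1],[[-0.1,0.95,0],[0,0,-0.114],0],[[-0.1,0.95,0],[0,0,-0.114],0.1],[[-0.1,0.95,0],[0,0,-0.114],0.2],[[-0.1,0.95,0],[0,0,-0.114],0.3],[[-0.1,0.95,0],[0,0,-0.114],0.3],[[-0.1,0.95,0],[0,0,-0.114],0.3]]'
python3 - <<'E'
from h import *
for n in("top","scene"):
    for r in mush(n,bot.capture(n)): print(n,*r)
z=[]
for i in range(3): bot.capture("top"); o=bot.get_obs(); z.append(np.r_[o["tool_pos"],o["tcp_rot"]])
print(np.mean(z,0).round(2))
E
```

```text
time: 26.6
tool_pos: [568.3, 298.4, 156.0]
tcp_rot: [3.141, 0.007, 2.93]
contact_force: [1.0, -1.2, -0.3]
grip_width: 59.6
finger_force: 0.0
top stem [344. 379.] [ 43. 100.] 23
top cap [401. 114.] [44. 44.] 1
scene cap [598. 350.] [31. 47.] 68
scene cap [528. 454.] [54. 53.] 79
scene cap [415. 114.] [43. 43.] 79
[5.6830e+02 2.9759e+02 1.5551e+02 3.1400e+00 1.0000e-02 2.9300e+00]
```

```bash
python3 -m pendant '[[[-0.13,1,0],[0,0,0],0.3],[[-0.13,1,-0.1],[0,0,0],0.3],[[0,0,-0.5],[0,0,0],0.3],[[0,0,-0.55],[0,0,0],0.3],[[0,0,-0.55],[0,0,0],0.3],[[0,0,-0.55],[0,0,0],0.3],[[0,0,-0.55],[0,0,0],0.3],[[0,0,-0.55],[0,0,0],0.3],[[0,0,-0.5],[0,0,0],0.3],[[0,0,-0.36],[0,0,0],0.3]]'
python3 - <<'E'
from h import *
z=[]
for i in range(4): bot.capture("top"); o=bot.get_obs(); z.append(np.r_[o["tool_pos"],o["contact_force"]])
print(np.mean(z,0).round(1))
for r in mush("scene",bot.capture("scene")): print(*r)
E
```

```text
time: 27.68
tool_pos: [561.0, 355.0, 27.7]
tcp_rot: [-3.141, 0.005, 2.929]
contact_force: [0.5, 0.0, 0.7]
grip_width: 59.8
finger_force: 0.0
[ 5.606e+02  3.555e+02  2.770e+01  2.000e-01 -5.000e-01 -4.000e-01]
stem [573. 360.] [29. 78.] 80
stem [403. 372.] [28. 85.] 70
cap [598. 352.] [33. 45.] 80
cap [415. 116.] [45. 43.] 79
```

```bash
python3 -m pendant '[[[0,0.09,0.04],[0,0,0],0.3],[[0,0,0],[0,0,0],0.1],[[0,0,0],[0,0,0],-0.1],[[0,0,0],[0,0,0],-0.25],[[0,0,0],[0,0,0],-0.4],[[0,0,0],[0,0,0],-0.6],[[0,0,0],[0,0,0],-1],[[0,0,0],[0,0,0],-1],[[0,0,0],[0,0,0],-1],[[0,0,0],[0,0,0],-1]]'
python3 -m pendant '[[[0,0,0.2],[0,0,0],-1],[[0,0,0.6],[0,0,0],-1],[[0,0,0.8],[0,0,0],-1],[[0,0,0.4],[0,0,-1],-1],[[0,0,0.4],[0,0,-1],-1],[[0,0,0.4],[0,0,-1],-1],[[0,0,0.4],[0,0,-1],-1],[[0,0,0.4],[0,0,-1],-1],[[0,0,0.4],[0,0,-1],-1],[[0,0,0.4],[0,0,-1],-1]]'
```

```text
time: 28.77
tool_pos: [560.8, 359.6, 30.2]
tcp_rot: [3.141, 0.006, 2.931]
contact_force: [-1.4, -0.1, 2.0]
grip_width: 27.9
finger_force: 29.6
time: 29.6
tool_pos: [560.7, 359.5, 163.0]
tcp_rot: [3.141, 0.006, 2.084]
contact_force: [0.4, 0.3, -0.7]
grip_width: 27.6
finger_force: 29.6
```

```bash
python3 -m pendant '[[[0.043,-0.835,0],[0,0,-0.9],-1],[[0.043,-0.835,0],[0,0,-0.9],-1],[[0.043,-0.835,0],[0,0,-0.9],-1],[[0.043,-0.835,0],[0,0,-0.9],-1],[[0.043,-0.835,0],[0,0,-0.9],-1],[[0.043,-0.835,0],[0,0,-0.9],-1],[[0.043,-0.835,0],[0,0,-0.9],-1],[[0.043,-0.835,0],[0,0,-0.9],-1],[[0.043,-0.835,0],[0,0,-0.9],-1],[[0.043,-0.835,0],[0,0,-0.9],-1]]'
python3 -m pendant '[[[0.043,-0.835,0],[0,0,-0.9],-1],[[0.043,-0.835,0],[0,0,-0.9],-1],[[0.043,-0.835,0],[0,0,-0.9],-1],[[0.043,-0.835,0],[0,0,-0.9],-1],[[0.043,-0.835,0],[0,0,-0.9],-1],[[0.043,-0.835,0],[0,0,-0.9],-1],[[0.043,-0.835,0],[0,0,-0.9],-1],[[0.043,-0.835,0],[0,0,-0.9],-1],[[0.043,-0.835,0],[0,0,-0.9],-1],[[0.043,-0.835,0],[0,0,-0.9],-1]]'
python3 - <<'E'
from h import *
im=shot("top","t8",(80,110,400,320),2.4)
for r in mush("top",im): print(*r)
z=[]
for i in range(3): bot.capture("top"); o=bot.get_obs(); z.append(np.r_[o["tool_pos"],o["tcp_rot"]])
print(np.mean(z,0).round(3))
E
```

```text
time: 30.43
tool_pos: [573.5, 107.8, 162.4]
tcp_rot: [3.141, 0.006, 1.005]
contact_force: [1.2, 0.2, -1.0]
grip_width: 27.9
finger_force: 29.6
time: 31.27
tool_pos: [586.4, -142.6, 162.4]
tcp_rot: [3.141, 0.006, -0.075]
contact_force: [0.4, -0.4, -0.4]
grip_width: 27.5
finger_force: 29.6
stem [429. 363.] [ 27. 103.] 77
cap [382. 370.] [34. 34.] 83
cap [516. 452.] [54. 53.] 4
[ 5.86458e+02 -1.43400e+02  1.62207e+02  3.14100e+00  6.00000e-03
 -7.30000e-02]
```

View pics/t8.png

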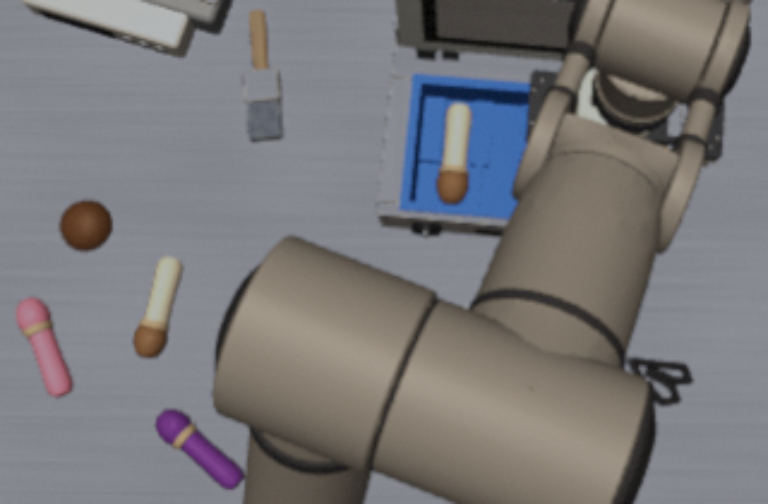

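Mushroom 1 lies in slot 1, cap at the wide end (452,185); the third is unmoved at (155,305). Lower the second into slot 4.

```bash
python3 -m pendant '[[[0,0.07,-0.3],[0,0,0],-1],[[0,0,-0.5],[0,0,0],-1],[[0,0,-0.5],[0,0,0],-1],[[0,0,-0.5],[0,0,0],-1],[[0,0,-0.5],[0,0,0],-1],[[0,0,-0.4],[0,0,0],-1],[[0,0,-0.3],[0,0,0],-1],[[0,0,-0.3],[0,0,0],-1],[[0,0,-0.05],[0,0,0],-1],[[0,0,0],[0,0,0],-1]]'
```

```text
time: 32.3
tool_pos: [586.6, -138.7, 61.3]
tcp_rot: [3.141, 0.006, -0.068]
contact_force: [0.5, 0.3, -1.9]
grip_width: 27.1
finger_force: 29.9
```

```bash
python3 -m pendant '[[[0,0,-0.03],[0,0,0],-1],[[0,0,0],[0,0,0],-0.35],[[0,0,0],[0,0,0],-0.25],[[0,0,0],[0,0,0],-0.17],[[0,0,0],[0,0,0],-0.17],[[0,0,0.05],[0,0,0],-0.17],[[0,0,0.2],[0,0,0],-0.17],[[0,0,0.6],[0,0,0],-0.17],[[0,0,0.9],[0,0,0],-0.17],[[0,0,0.9],[0,0,0],-0.1]]'
```

```text
time: 33.13
tool_pos: [586.2, -139.1, 141.0]
tcp_rot: [3.141, 0.008, -0.07]
contact_force: [-0.1, -0.2, 0.1]
grip_width: 40.4
finger_force: 0.0
```

```bash
python3 -m pendant '[[[-0.276,0.837,0.2],[0,0,-0.054],-0.1],[[-0.276,0.837,0.2],[0,0,-0.054],-0.1],[[-0.276,0.837,0],[0,0,-0.054],-0.1],[[-0.276,0.837,0],[0,0,-0.054],-0.1],[[-0.276,0.837,0],[0,0,-0.054],-0.1],[[-0.276,0.837,0],[0,0,-0.054],-0.1],[[-0.276,0.837,0],[0,0,-0.054],-0.1],[[-0.276,0.837,0],[0,0,-0.054],-0.1],[[-0.276,0.837,0],[0,0,-0.054],-0.1],[[-0.276,0.837,0],[0,0,-0.054],-0.1]]'
python3 -m pendant '[[[-0.276,0.837,0],[0,0,-0.054],-0.1],[[-0.276,0.837,0],[0,0,-0.054],-0.1],[[-0.276,0.837,0],[0,0,-0.054],-0.1],[[-0.276,0.837,0],[0,0,-0.054],-0.1],[[-0.276,0.837,0],[0,0,-0.054],-0.1],[[-0.276,0.837,0],[0,0,-0.054],0],[[-0.276,0.837,0],[0,0,-0.054],0.1],[[-0.276,0.837,0],[0,0,-0.054],0.2],[[-0.276,0.837,0],[0,0,-0.054],0.3],[[-0.276,0.837,0],[0,0,-0.054],0.3]]'
python3 - <<'E'
from h import *
for n in("top","scene"):
    for r in mush(n,bot.capture(n)): print(n,*r)
z=[]
for i in range(3): bot.capture("top"); o=bot.get_obs(); z.append(np.r_[o["tool_pos"],o["tcp_rot"]])
print(np.mean(z,0).round(3))
E
```

```text
time: 33.97
tool_pos: [503.4, 112.9, 152.9]
tcp_rot: [3.141, 0.005, -0.135]
contact_force: [-0.7, 0.3, -0.1]
grip_width: 41.5
finger_force: 0.0
time: 34.8
tool_pos: [420.5, 364.2, 152.9]
tcp_rot: [3.142, 0.005, -0.199]
contact_force: [1.2, -0.7, 0.6]
grip_width: 59.6
finger_force: 0.0
top cap [403. 114.] [47. 44.] 1
scene cap [528. 453.] [53. 53.] 79
scene cap [415. 115.] [43. 43.] 79
[ 4.20737e+02  3.63280e+02  1.52557e+02  3.14100e+00  6.00000e-03
 -1.97000e-01]
```

```bash
python3 -m pendant '[[[0,0,-0.3],[0,0,0],0.3],[[0,0,-0.5],[0,0,0],0.3],[[0,0,-0.5],[0,0,0],0.3],[[0,0,-0.5],[0,0,0],0.3],[[0,0,-0.5],[0,0,0],0.3],[[0,0,-0.5],[0,0,0],0.3],[[0,0,-0.4],[0,0,0],0.3],[[0,0,-0.4],[0,0,0],0.3],[[0,0,-0.35],[0,0,0],0.3],[[0,0,-0.15],[0,0,0],0.3]]'
python3 - <<'E'
from h import *
z=[]
for i in range(4): bot.capture("top"); o=bot.get_obs(); z.append(np.r_[o["tool_pos"],o["contact_force"]])
print(np.mean(z,0).round(1))
for r in mush("scene",bot.capture("scene")): print(*r)
E
```

```text
time: 35.88
tool_pos: [420.7, 361.5, 27.5]
tcp_rot: [3.139, 0.008, -0.201]
contact_force: [-0.0, -0.9, -0.7]
grip_width: 59.8
finger_force: 0.0
[4.210e+02 3.622e+02 2.860e+01 1.000e-01 2.000e-01 1.000e-01]
stem [435. 364.] [ 31. 107.] 76
cap [528. 454.] [54. 53.] 79
cap [415. 114.] [43. 43.] 79
```

```bash
python3 -m pendant '[[[0,0,0],[0,0,0],0.2],[[0,0,0],[0,0,0],0.1],[[0,0,0],[0,0,0],-0.1],[[0,0,0],[0,0,0],-0.25],[[0,0,0],[0,0,0],-0.4],[[0,0,0],[0,0,0],-0.6],[[0,0,0],[0,0,0],-1],[[0,0,0],[0,0,0],-1],[[0,0,0],[0,0,0],-1],[[0,0,0],[0,0,0],-1]]'
python3 -m pendant '[[[0,0,0.2],[0,0,0],-1],[[0,0,0.6],[0,0,0],-1],[[0,0,0.8],[0,0,0],-1],[[0,0,0.4],[0,0,0.15],-1],[[0,0,0.4],[0,0,0.15],-1],[[0,0,0.4],[0,0,0.15],-1],[[0,0,0.4],[0,0,0.15],-1],[[0,0,0.4],[0,0,0.15],-1],[[0,0,0.4],[0,0,0.15],-1],[[0,0,0.4],[0,0,0.15],-1]]'
```

```text
time: 36.97
tool_pos: [421.1, 363.0, 29.3]
tcp_rot: [3.141, 0.006, -0.199]
contact_force: [-0.4, -0.3, 0.8]
grip_width: 27.5
finger_force: 30.0
time: 37.8
tool_pos: [420.8, 362.7, 162.0]
tcp_rot: [3.141, 0.006, -0.072]
contact_force: [-0.3, -0.4, -0.6]
grip_width: 27.7
finger_force: 30.0
```

```bash
python3 -m pendant '[[[0.362,-0.818,0],[0,0,0],-1],[[0.362,-0.818,0],[0,0,0],-1],[[0.362,-0.818,0],[0,0,0],-1],[[0.362,-0.818,0],[0,0,0],-1],[[0.362,-0.818,0],[0,0,0],-1],[[0.362,-0.818,0],[0,0,0],-1],[[0.362,-0.818,0],[0,0,0],-1],[[0.362,-0.818,0],[0,0,0],-1],[[0.362,-0.818,0],[0,0,0],-1],[[0.362,-0.818,0],[0,0,0],-1]]'
python3 -m pendant '[[[0.362,-0.818,0],[0,0,0],-1],[[0.362,-0.818,0],[0,0,0],-1],[[0.362,-0.818,0],[0,0,0],-1],[[0.362,-0.818,0],[0,0,0],-1],[[0.362,-0.818,0],[0,0,0],-1],[[0.362,-0.818,0],[0,0,0],-1],[[0,0,-0.3],[0,0,0],-1],[[0,0,-0.4],[0,0,0],-1],[[0,0,-0.4],[0,0,0],-1],[[0,0,0],[0,0,0],-1]]'
python3 - <<'E'
from h import *
z=[]
for i in range(4): bot.capture("top"); o=bot.get_obs(); z.append(np.r_[o["tool_pos"],o["tcp_rot"]])
print(np.mean(z,0).round(3))
E
```

```text
time: 38.63
tool_pos: [529.8, 116.1, 161.5]
tcp_rot: [3.141, 0.006, -0.073]
contact_force: [-0.0, 0.5, -0.7]
grip_width: 27.6
finger_force: 30.0
time: 39.47
tool_pos: [592.9, -29.4, 125.7]
tcp_rot: [3.142, 0.011, -0.073]
contact_force: [0.2, 0.7, -1.2]
grip_width: 27.7
finger_force: 30.0
[ 5.94465e+02 -2.93850e+01  1.28234e+02  3.14100e+00  7.00000e-03
 -7.30000e-02]
```

Down 67 mm to z ≈ 61.

```bash
python3 -m pendant '[[[0,0,-0.3],[0,0,0],-1],[[0,0,-0.35],[0,0,0],-1],[[0,0,-0.35],[0,0,0],-1],[[0,0,-0.3],[0,0,0],-1],[[0,0,-0.3],[0,0,0],-1],[[0,0,-0.25],[0,0,0],-1],[[0,0,-0.2],[0,0,0],-1],[[0,0,-0.15],[0,0,0],-1],[[0,0,-0.03],[0,0,0],-1],[[0,0,0],[0,0,0],-1]]'
```

```text
time: 40.5
tool_pos: [594.7, -29.8, 61.1]
tcp_rot: [3.141, 0.006, -0.073]
contact_force: [0.7, -0.1, 0.3]
grip_width: 27.4
finger_force: 30.0
```

```bash
python3 -m pendant '[[[0,0,-0.03],[0,0,0],-1],[[0,0,0],[0,0,0],-0.35],[[0,0,0],[0,0,0],-0.25],[[0,0,0],[0,0,0],-0.19],[[0,0,0],[0,0,0],-0.19],[[0,0,0.05],[0,0,0],-0.19],[[0,0,0.2],[0,0,0],-0.19],[[0,0,0.6],[0,0,0],-0.19],[[0,0,0.9],[0,0,0],-0.19],[[0,0,0.9],[0,0,0],-0.1]]'
python3 -m pendant '[[[-1,0.3,0.6],[0,0,0],-0.1],[[-1,0.3,0.6],[0,0,0],-0.1],[[-1,0.3,0.6],[0,0,0],-0.1],[[-0.8,0.8,0.6],[0,0,1],-0.1],[[-0.5,1,0.4],[0,0,1],-0.1],[[0,1,0.4],[0,0,1],-0.1],[[0,1,0],[0,0,1],-0.1],[[0,1,0],[0,0,1],-0.1],[[0,1,0],[0,0,1],-0.1],[[0,1,0],[0,0,1],-0.1]]'
python3 - <<'E'
from h import *
im=shot("top","t9",(80,90,400,320),2.4)
for r in mush("top",im): print(*r)
o=bot.get_obs(); print(o["tool_pos"],o["tcp_rot"])
E
```

```text
time: 41.33
tool_pos: [594.3, -29.7, 140.7]
tcp_rot: [3.141, 0.008, -0.073]
contact_force: [0.4, 0.1, 0.1]
grip_width: 39.9
finger_force: 0.0
time: 42.17
tool_pos: [465.5, 202.8, 236.9]
tcp_rot: [3.14, 0.005, 0.773]
contact_force: [0.9, -0.0, -0.1]
grip_width: 41.1
finger_force: 0.0
stem [373. 406.] [93. 26.] 14
stem [421. 224.] [95. 24.] 16
stem [478. 406.] [48. 19.] 4
stem [524. 238.] [49. 20.] 11
stem [595. 444.] [95. 24.] 15
stem [640. 272.] [97. 23.] 15
cap [401. 114.] [44. 44.] 1
cap [516. 453.] [54. 50.] 4
[465.23961212 207.16479561 236.7537749 ] [-3.14068254e+00  2.60497820e-03  7.82486621e-01]
```

View pics/t9.png

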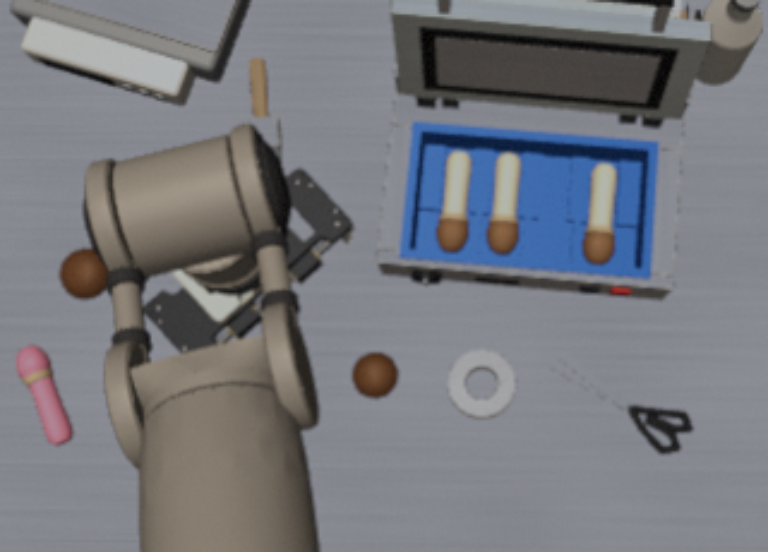

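All three lie in separate compartments, caps (452,234; 502,235; 598,245) in the wide ends. Quick check against the slot geometry.

Run:
```python
from h import *
q=ray("top",np.array([(452,234),(502,235),(598,245),(459,152),(509,153),(605,164)])/2.4+[80,90],[50]*3+[46]*3)[:,:2]
y=np.pi-.0745; R=np.array([[np.cos(y),np.sin(y)],[-np.sin(y),np.cos(y)]])
print(((q-[594.5,-58.8])@R.T).round(1))
```

```text
[[ 42.7 -83.2]
 [ 39.  -26.7]
 [ 41.4  82.3]
 [-55.3 -83.9]
 [-59.  -26.5]
 [-55.3  84.4]]
```

```bash
python3 -m pendant '[[[0.2,-0.6,0.55],[0,0,0.59],-0.1],[[0.2,-0.6,0.55],[0,0,0.59],-0.1],[[0.2,-0.6,0.55],[0,0,0.59],-0.1],[[0.2,-0.6,0.55],[0,0,0.59],-0.1],[[0.2,-0.6,0.55],[0,0,0.59],-0.1],[[0.2,-0.6,0.55],[0,0,0.59],-0.1],[[0.2,-0.6,0.55],[0,0,0.59],-0.1],[[0.2,-0.6,0.55],[0,0,0.59],-0.1],[[0.2,-0.6,0.55],[0,0,0.59],-0.1],[[0.2,-0.6,0.55],[0,0,0.59],-0.1]]'
python3 -m pendant '[[[0.51,-0.313,0],[-0.037,-0.49,0],-0.1],[[0.51,-0.313,0],[-0.037,-0.49,0],-0.1],[[0.51,-0.313,0],[-0.037,-0.49,0],-0.1],[[0.51,-0.313,0],[-0.037,-0.49,0],-0.1],[[0.51,-0.313,0],[-0.037,-0.49,0],-0.1],[[0.51,-0.313,0],[-0.037,-0.49,0],-0.1],[[0.51,-0.313,0],[-0.037,-0.49,0],-0.1],[[0.51,-0.313,0],[-0.037,-0.49,0],-0.1],[[0.51,-0.313,0],[-0.037,-0.49,0],-0.1],[[0.51,-0.313,0],[-0.037,-0.49,0],-0.1]]'
python3 - <<'E'
from h import *
z=[]
for i in range(3): bot.capture("scene"); o=bot.get_obs(); z.append(np.r_[o["tool_pos"],o["tcp_rot"]])
print(np.mean(z,0).round(3),o["joint_positions"])
E
```

```text
time: 43.05
tool_pos: [525.5, 20.2, 402.4]
tcp_rot: [3.14, 0.006, 1.478]
contact_force: [1.7, -0.3, 0.3]
grip_width: 41.3
finger_force: 0.0
time: 43.88
tool_pos: [679.0, -73.3, 401.9]
tcp_rot: [2.548, -0.006, 1.474]
contact_force: [0.8, -0.2, -0.3]
grip_width: 41.3
finger_force: 0.0
[ 6.78772e+02 -7.39080e+01  4.00205e+02  2.55100e+00 -7.00000e-03
  1.47300e+00] [-0.26297605  0.26330548  1.34487544  0.11913535  0.95644424 -0.20360163]
```

```bash
python3 -m pendant '[[[0.175,0,-0.25],[0,0,0.01],-0.1],[[0.175,0,-0.25],[0,0,0.01],-0.1],[[0.175,0,-0.25],[0,0,0.01],-0.1],[[0.175,0,-0.25],[0,0,0.01],-0.1],[[0.175,0,-0.25],[0,0,0.01],-0.1],[[0.175,0,-0.25],[0,0,0.01],-0.1],[[0.175,0,-0.25],[0,0,0.01],-0.1],[[0.175,0,-0.25],[0,0,0.01],-0.1],[[0.175,0,-0.25],[0,0,0.01],-0.1],[[0.175,0,-0.25],[0,0,0.01],-0.1]]'
python3 -m pendant '[[[0,0,0],[0,0,0],-0.3],[[0,0,0],[0,0,0],-0.5],[[0,0,0],[0,0,0],-0.6],[[0,0,0],[0,0,0],-0.8],[[0,0,0],[0,0,0],-1],[[0,0,0],[0,0,0],-1],[[0,0,0],[0,0,0],-1],[[0,0,0],[0,0,0],-1],[[0,0,0],[0,0,0],-1],[[0,0,0],[0,0,0],-1]]'
```

```text
time: 44.87
tool_pos: [731.8, -72.7, 325.1]
tcp_rot: [2.552, -0.006, 1.487]
contact_force: [-0.8, 0.2, 0.8]
grip_width: 41.3
finger_force: 0.0
time: 45.7
tool_pos: [731.3, -72.7, 326.8]
tcp_rot: [2.55, -0.006, 1.487]
contact_force: [-5.0, -0.6, 4.9]
grip_width: 15.4
finger_force: 30.0
```

```bash
python3 -m pendant '[[[-0.256,0.019,0.01],[0.009,0.125,0],-1],[[-0.256,0.019,0.01],[0.009,0.125,0],-1],[[-0.256,0.019,0.01],[0.009,0.125,0],-1],[[-0.256,0.019,0.01],[0.009,0.125,0],-1],[[-0.256,0.019,0.01],[0.009,0.125,0],-1],[[-0.246,0.018,-0.027],[0.009,0.125,0],-1],[[-0.246,0.018,-0.027],[0.009,0.125,0],-1],[[-0.246,0.018,-0.027],[0.009,0.125,0],-1],[[-0.246,0.018,-0.027],[0.009,0.125,0],-1],[[-0.246,0.018,-0.027],[0.009,0.125,0],-1]]'
python3 -m pendant '[[[-0.235,0.017,-0.064],[0.009,0.125,0],-1],[[-0.235,0.017,-0.064],[0.009,0.125,0],-1],[[-0.235,0.017,-0.064],[0.009,0.125,0],-1],[[-0.235,0.017,-0.064],[0.009,0.125,0],-1],[[-0.235,0.017,-0.064],[0.009,0.125,0],-1],[[-0.224,0.017,-0.097],[0.009,0.125,0],-1],[[-0.224,0.017,-0.097],[0.009,0.125,0],-1],[[-0.224,0.017,-0.097],[0.009,0.125,0],-1],[[-0.224,0.017,-0.097],[0.009,0.125,0],-1],[[-0.224,0.017,-0.097],[0.009,0.125,0],-1]]'
```

```text
time: 46.53
tool_pos: [657.9, -66.6, 327.2]
tcp_rot: [2.693, -0.005, 1.487]
contact_force: [5.3, 2.2, 5.3]
grip_width: 15.1
finger_force: 30.0
time: 47.37
tool_pos: [588.0, -60.9, 300.6]
tcp_rot: [2.849, -0.004, 1.486]
contact_force: [3.2, 5.3, 2.8]
grip_width: 15.1
finger_force: 30.0
```

```bash
python3 -m pendant '[[[-0.207,0.015,-0.133],[0.009,0.125,0],-1],[[-0.207,0.015,-0.133],[0.009,0.125,0],-1],[[-0.207,0.015,-0.133],[0.009,0.125,0],-1],[[-0.207,0.015,-0.133],[0.009,0.125,0],-1],[[-0.207,0.015,-0.133],[0.009,0.125,0],-1],[[-0.184,0.014,-0.161],[0.009,0.125,0],-1],[[-0.184,0.014,-0.161],[0.009,0.125,0],-1],[[-0.184,0.014,-0.161],[0.009,0.125,0],-1],[[-0.184,0.014,-0.161],[0.009,0.125,0],-1],[[-0.184,0.014,-0.161],[0.009,0.125,0],-1]]'
python3 -m pendant '[[[-0.157,0.012,-0.187],[0.009,0.125,0],-1],[[-0.157,0.012,-0.187],[0.009,0.125,0],-1],[[-0.157,0.012,-0.187],[0.009,0.125,0],-1],[[-0.157,0.012,-0.187],[0.009,0.125,0],-1],[[-0.157,0.012,-0.187],[0.009,0.125,0],-1],[[-0.127,0.009,-0.209],[0.009,0.125,0],-1],[[-0.127,0.009,-0.209],[0.009,0.125,0],-1],[[-0.127,0.009,-0.209],[0.009,0.125,0],-1],[[-0.127,0.009,-0.209],[0.009,0.125,0],-1],[[-0.127,0.009,-0.209],[0.009,0.125,0],-1]]'
```

```text
time: 48.2
tool_pos: [529.2, -56.2, 255.4]
tcp_rot: [3.0, -0.003, 1.486]
contact_force: [6.2, 5.4, -0.6]
grip_width: 15.0
finger_force: 30.0
time: 49.03
tool_pos: [487.0, -53.1, 195.9]
tcp_rot: [-3.133, -0.001, 1.485]
contact_force: [7.1, 7.1, -0.3]
grip_width: 15.0
finger_force: 30.0
```

```bash
python3 -m pendant '[[[-0.109,0.008,-0.279],[0,0,0],-1],[[-0.109,0.008,-0.279],[0,0,0],-1],[[-0.109,0.008,-0.279],[0,0,0],-1],[[-0.109,0.008,-0.279],[0,0,0],-1],[[-0.109,0.008,-0.279],[0,0,0],-1],[[-0.055,0.004,-0.282],[0,0,0],-1],[[-0.055,0.004,-0.282],[0,0,0],-1],[[-0.055,0.004,-0.282],[0,0,0],-1],[[-0.055,0.004,-0.282],[0,0,0],-1],[[-0.055,0.004,-0.282],[0,0,0],-1]]'
python3 -m pendant '[[[-0.01,0,-0.16],[0,0,0],-1],[[-0.01,0,-0.16],[0,0,0],-1],[[-0.01,0,-0.16],[0,0,0],-1],[[-0.01,0,-0.12],[0,0,0],-1],[[0,0,-0.1],[0,0,0],-1],[[0,0,-0.06],[0,0,0],-1],[[0,0,0],[0,0,0],-1],[[0,0,0],[0,0,0],-1],[[0,0,0],[0,0,0],-1],[[0,0,0],[0,0,0],-1]]'
```

```text
time: 49.87
tool_pos: [462.8, -51.5, 111.8]
tcp_rot: [-3.134, -0.001, 1.485]
contact_force: [7.1, 8.2, 2.3]
grip_width: 15.2
finger_force: 30.0
time: 50.7
tool_pos: [461.6, -51.6, 88.9]
tcp_rot: [-3.133, -0.0, 1.485]
contact_force: [6.3, 8.3, -2.4]
grip_width: 15.2
finger_force: 30.0
```

Nearly shut; press down a few mm until the force shows the stop.

```bash
python3 -m pendant '[[[0,0,-0.05],[0,0,0],-1],[[0,0,-0.05],[0,0,0],-1],[[0,0,-0.05],[0,0,0],-1],[[0,0,0],[0,0,0],-1],[[0,0,0],[0,0,0],-1],[[0,0,0],[0,0,0],-1],[[0,0,0],[0,0,0],-1],[[0,0,0],[0,0,0],-1],[[0,0,0],[0,0,0],-1],[[0,0,0],[0,0,0],-1]]'
```

```text
time: 51.53
tool_pos: [461.6, -51.7, 87.0]
tcp_rot: [-3.135, 0.0, 1.485]
contact_force: [-1.3, 9.6, 26.8]
grip_width: 14.9
finger_force: 30.0
```

```bash
python3 -m pendant '[[[0,0,0],[0,0,0],-0.5],[[0,0,0],[0,0,0],-0.15],[[0,0,0],[0,0,0],-0.1],[[0,0,0],[0,0,0],-0.1],[[0,0,0.1],[0,0,0],-0.1],[[0,0,0.3],[0,0,0],-0.1],[[0,0,0.6],[0,0,0],-0.1],[[0,0,0.8],[0,0,0],-0.1],[[0,0,0.9],[0,0,0],-0.1],[[-0.5,0,0.9],[0,0,0],-0.1]]'
python3 -m pendant '[[[-0.6,0.9,0.5],[0,0,0],-0.1],[[-0.6,0.9,0.5],[0,0,0],-0.1],[[-0.3,0.9,0.5],[0,0,0],-0.1],[[0,0.9,0],[0,0,0],-0.1],[[0,0.9,0],[0,0,0],-0.1],[[0,0.9,0],[0,0,0],-0.1],[[0,0.9,0],[0,0,0],-0.1],[[0,0.9,0],[0,0,0],-0.1],[[0,0.9,0],[0,0,0],-0.1],[[0,0,0],[0,0,0],-0.1]]'
python3 - <<'E'
from h import *
t=bot.capture("top"); s=bot.capture("scene")
cv2.imwrite("pics/t10.png",np.hstack([cv2.resize(t[100:300,180:400],None,fx=1.8,fy=1.8),cv2.resize(s[150:350,150:370],None,fx=1.8,fy=1.8)]))
E
```

```text
time: 52.37
tool_pos: [446.5, -53.0, 194.1]
tcp_rot: [-3.132, 0.002, 1.485]
contact_force: [0.5, 0.1, 0.8]
grip_width: 41.2
finger_force: 0.0
time: 53.2
tool_pos: [399.8, 193.7, 237.9]
tcp_rot: [-3.131, -0.0, 1.489]
contact_force: [-0.6, -0.3, 0.7]
grip_width: 41.3
finger_force: 0.0
```

View pics/t10.png

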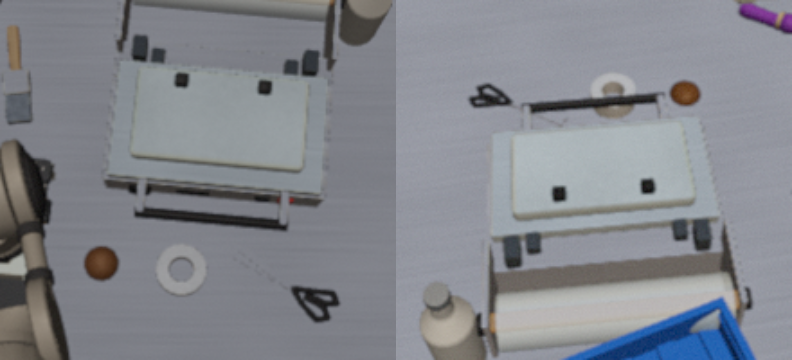

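The head is shut flat over the tray (bar at 210,218 in the left half), bystanders are in place and the arm is clear.

```bash
python3 -c "
from plant import bot
print(bot.close_job())"
```

```text
the job is handed in; nothing more can be done
None
```

The job is handed in: the blue tray hangs in the sealer with all three king oysters flat in their own compartments, caps in the wide ends. The head is shut over it and the camera shows nothing else moved; the hand-in call returned no verdict.

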